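Load the nut moisture tester and hold its guarded press lever

ROBOT

A 7-joint arm with a two-finger parallel gripper is mounted at the origin on the work surface. World frame = base frame: x ahead of the robot, y to its left, z up, the work surface at z = 0. Lengths are in m, angles in degrees, forces in N, time in s.
With the tool pointing down it reaches from about 0.35 to 0.9 m from the base axis. Payload 19.9 kg.
Tool frame: the origin (TCP) lies between the finger pads; the fingertips stand 8 mm ahead of it and the grasp point (between the pads) lies 11 mm behind it; z points along the fingers, y is the line along which they close (so a half turn about z gives the same grasp; the last joint's range is limited). The gripper opens to 94 mm and grips with 3 to 60 N. Pads are 16 mm wide; open, the fingers measure 119 mm over their backs; the gripper's body (75 mm by 177 mm) begins 78 mm behind the grasp point.
Start: joints at [69.758, 23.915, -0.59, 92.452, 0.269, 63.638, -3.037], TCP at [0.192, -0.595, 0.213] pointing down, gripper open.
Joint ranges: [-161.28, 161.28], [-22.2, 115.67], [-73.04, 71.86], [3.21, 147.25], [-68.34, 248.33], [10.77, 114.83], [-161.83, 161.83]. Speed limits (degrees/s): [108.29, 108.29, 136.94, 136.94, 172.46, 172.46, 172.46].

INTERFACE

Orientations are given as a 3x3 rotation matrix whose columns are the frame's x, y, z axes.
In Python, from rig import manip, viewer gives the robot as it stands.
- The arm moves only by the shell command python3 -m crank 'ROWS'. ROWS is JSON, a list that holds one entry, the list of rows, each a list of 5 numbers: the shift along the tool's x, y, z each as a share of 0.25 m, from -1 to 1, then the turn about the tool's z as a share of pi/4 rad, from -1 to 1, then the opening, from -1 (shut) to 1 (fully open). In form: [[[x, y, z, twist, claw], ...]]. A call has 1 to 12 rows; each row is the pose to reach, as a shift and turn from the pose commanded when the call began, along the tool's axes at that moment; what a row does not reach only later rows make up. A row lasts 1/8 s, in which the tool goes at most 62.5 mm and 10.7 degrees, less where a joint would pass 70% of its speed; a pose out of reach is approached as far as the arm can. A call with a number of a shift or a turn outside -1 to 1 is refused whole. A call with a gripper value outside its range is refused whole. The fingers move at their own pace and stop on an object; the grip force is fixed at half the most. Time passes only in rows, so rows that repeat a pose let the fingers close. It gives the time, the measured TCP pose, the force, the opening and the grip force at its end, in the units of the state.
- manip.read_state(): the state, without advancing time (a new reading comes with each control period).
- viewer.snapshot(name): name is "scene" or "top" or "wrist"; returns a dict with "frame" (400x640x3 uint8, red, green, blue), "camera_matrix" (3x3 intrinsics, pixels), "k1" (the pictures are not rectified: a ray, as slopes to the right and down, at radius r is drawn at 1 + k1 r^2 times it, then the intrinsics apply), "position" and "orientation" of the camera in the world. Camera axes: x right, y down, z forward; pixel columns grow to the right and rows downward; lengths in m; the calibration is good to about 2 mm. A picture is of the moment at which its call begins. There is no depth.
- manip.close_job(): hands the job in; it is judged then, once.
The state is a dict: "t": time; "q": joint angles; "qd": joint speeds; "tau": joint torques, N m; "eef_pos": TCP position; "tool_rot": TCP orientation; "contact_force": force on the tool from outside, world axes, zero at the start; "wrist_torque": the same for the moment, N m; "width": finger opening in m; "finger_force": force on a finger pad.
Only numpy, scipy, OpenCV 4.12 (cv2) and the standard library are available. Lean on these libraries where they do the work, as an engineer would, in place of code of your own. Each camera call takes 0.05 s, during which the arm holds its last target. There are 200 camera calls.

TASK

Take the sample cup by its handle, pour all six nuts into the tester's hopper and stand the empty cup back upright on the bench. Only then flip the red safety catch fully off, pull the lever by its crossbar all the way to the front and finish while still holding it there with the fingers, against its spring. Leave the jar, the tin and the brush where they are.

Things in the scene. Friction and masses are not known exactly. Their poses are not given: they have to be found in the camera images.
- tester: Bench nut-moisture tester, a white block with a blue top, fixed, 220 (x) x 300 (y) x 70 mm high, turned up to 15 deg. Origin: centre of its underside; x points to its rear (away from the robot), y to its left, z up. On its top stand a steel hopper (left), a pull lever and a red safety catch (right).
- hopper_rim (a point): Centre of the mouth of the round steel hopper, 120 mm above the bench; tester frame (0, 75, 120) mm. The hopper is a tapered bowl, outer radius 62 mm at the rim and 42 mm at the foot, wall 4 mm, 46 mm deep inside. Axes as the tester's.
- lever (a joint): Angle of the pull lever, rad: 0 at rest (leaning 0.25 to the rear), grows as its top is pulled to the tester's front (-x), stop at 0.8. Hinge along tester y at tester (30, -90, 75) mm, 130 mm below the bar; shaft 14 mm thick. A spring always pulls it back: 3 N at the bar at rest, 8 N at the stop. While the catch is on, its nose blocks the shaft: it then moves 0.2 rad at most.
- lever_bar (a point): Black crossbar at the top of the lever, a round bar 22 mm in diameter and 64 mm long along the tester's y. This point is its centre: at rest tester (62, -90, 201) mm, at the stop about (-38, -90, 186). 25 mm and more is free all round it. It turns with the lever.
- catch (a joint): Angle of the red safety catch in rad: 0 on (nose in front of the lever shaft, tab upright), 1.45 at its stop, off (tab lying out to tester -y, nose standing up). Starts between 0 and 0.12. It stays where it is left (stiff hinge, about 1 N at the tab's end). Its hinge lies along the tester's x through tester (y, z) = (-135, 112) mm.
- catch_tab (a point): Free end of the catch's red thumb tab, 46 mm from the hinge axis. The tab is 22 mm wide (tester x), 10 mm thick (tester y) and 46 mm long; with the catch on it stands upright with its end at tester (-50, -135, 158) mm. It is flipped by pushing the tab to tester -y, away from the lever.
- catch_pivot (a point): Point on the catch's hinge axis under the thumb tab, tester (-50, -135, 112) mm. This point does not move when the catch is flipped.
- cup: Aluminium sample cup holding six nuts, 120 to 200 g, tapered bowl 55 mm high, outer radius 36 mm at the foot and 50 mm at the rim, wall 3 mm, inner floor 4 mm up. Origin: centre of its underside, z up. A blue round handle sticks out level from it along its own -x. It stands left or right of the tester (jar on the other side).
- cup_handle (a point): Middle of the free length of the cup's blue handle, cup frame (-85, 0, 45) mm. The handle is a round bar 22 mm in diameter, 45 mm above the bench, reaching from the bowl to 112 mm from the cup's axis along the cup's -x.
- nut0: Round brown nut, 20 mm in diameter, 10 g; origin at its centre. Starts in the cup.
- nut1: Round brown nut, 20 mm in diameter, 10 g; origin at its centre. Starts in the cup.
- nut2: Round brown nut, 20 mm in diameter, 10 g; origin at its centre. Starts in the cup.
- nut3: Round brown nut, 20 mm in diameter, 10 g; origin at its centre. Starts in the cup.
- nut4: Round brown nut, 20 mm in diameter, 10 g; origin at its centre. Starts in the cup.
- nut5: Round brown nut, 20 mm in diameter, 10 g; origin at its centre. Starts in the cup.
- jar: Bystander: closed jar with green lid, radius 33 mm, 70 mm high; origin under its centre. To the right or left of the tester.
- tin: Bystander: can with a yellow label, radius 30 mm, 75 mm high; origin under its centre. Behind the tester to its right.
- brush: Bystander: small brush lying on the bench behind the tester to its left; origin at its underside.
Things that resemble listed ones, but are neither listed nor needed, are in the scene too. What is shaped like the cup but purple is not meant.

How it is judged:
By the outcome, as a careful person would: the job done as asked, in the order asked, and still so for the second after the job is handed in, while the arm keeps its last pose, push and grip.
It also fails if it takes over 70 s, if anything falls off the work surface, if the arm or the gripper's body presses on something with over 40 N, if the wrist force passes 120 N, or if a joint passes its speed limit or range.

## Working session

There is one attempt and no reset: what is moved stays moved. The work goes in short steps, Python scripts to look and compute and a shell command to move; the robot and the scene stay as the last step left them, time stands still between calls to the robot, and variables do not carry over. Pictures are saved under pics/ and viewed, at most 10 in all, crops included, and the job is handed in when it is done.

```bash
ls -a; mkdir -p pics; cat > h.py <<'E'
import numpy as np, cv2
from rig import manip, viewer
def snap(n,f=None):
    s=viewer.snapshot(n); s={k:(np.array(v) if k!='k1' else v) for k,v in s.items()}
    if f: cv2.imwrite('pics/'+f,s['frame'][:,:,::-1])
    return s
def ray(s,uv):
    K=s['camera_matrix']; p=(np.array(uv,float)-K[:2,2])/[K[0,0],K[1,1]]
    q=p.copy()
    for _ in range(20): q=p/(1+s['k1']*(q@q))
    d=s['orientation']@np.array([q[0],q[1],1]); return s['position'],d/np.linalg.norm(d)
def plane(s,uv,z):
    o,d=ray(s,uv); return o+d*(z-o[2])/d[2]
def proj(s,P):
    c=s['orientation'].T@(np.array(P)-s['position']); q=c[:2]/c[2]; q=q*(1+s['k1']*(q@q))
    K=s['camera_matrix']; return q*[K[0,0],K[1,1]]+K[:2,2]
E
python3 - <<'E'
from h import *
a=snap('scene','scene0.png');b=snap('top','top0.png')
for s in(a,b): print(s['position'],s['orientation'].round(2).tolist(),s['camera_matrix'][0,0],s['k1'])
st=manip.read_state();print({k:np.round(v,3).tolist() for k,v in st.items()})
E
```

```text
.
..
pics
[ 0.93527314 -0.71794437  1.19135413] [[0.87, 0.4, -0.3], [0.5, -0.7, 0.51], [-0.01, -0.59, -0.8]] 461.9267547579425 -0.00390790300210038
[ 0.3783119  -0.06297275  1.35146075] [[0.01, -0.99, 0.13], [-1.0, -0.01, -0.0], [0.0, -0.13, -0.99]] 434.46799748067286 -0.013269278363847697
{'t': 0.1, 'q': [69.759, 23.943, -0.589, 92.481, 0.269, 63.639, -3.036], 'qd': [0.137, -0.195, -0.001, -0.094, -0.007, 0.005, -0.033], 'tau': [0.001, -85.259, 0.64, -42.67, -0.049, 0.016, -0.0], 'eef_pos': [0.192, -0.595, 0.213], 'tool_rot': [[0.952, 0.307, -0.0], [0.307, -0.952, 0.001], [-0.0, -0.001, -1.0]], 'contact_force': [-0.98, 0.159, 0.276], 'wrist_torque': [-0.02, 0.021, -0.007], 'finger_force': 0.0, 'width': 0.094}
```

View pics/top0.png

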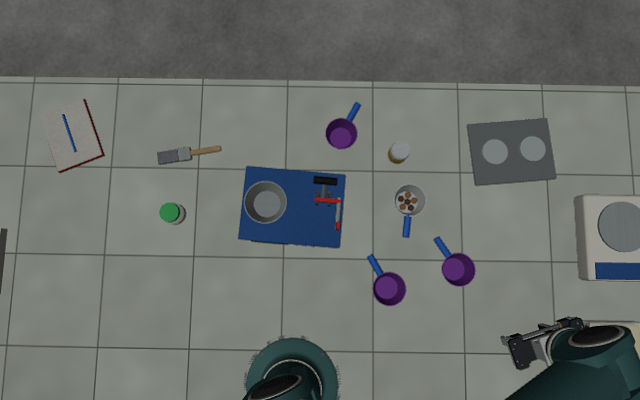

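View pics/scene0.png

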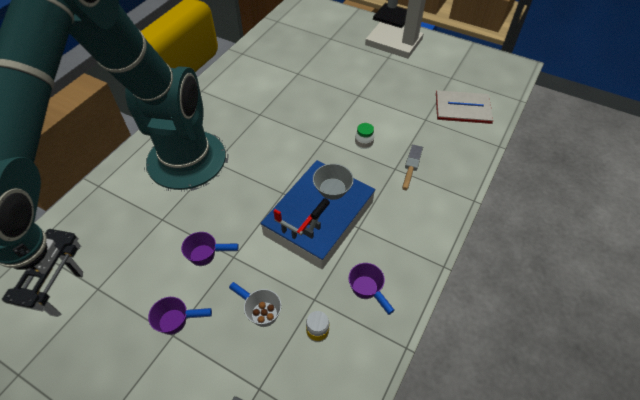

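The top view shows four cup-shaped things: a silver cup with brown nuts at (409,199), its blue handle running to (406,236), and purple decoys at (341,133), (389,288) and (458,269). The silver one is the target. The hopper is at (265,203), the lever bar at (325,181), the red catch at about (330,205), the jar at (172,212), the tin at (399,152) and the brush at (190,154).

```bash
cat > m.py <<'E'
from h import *
s=snap('top'); f=s['frame']; hsv=cv2.cvtColor(f,cv2.COLOR_RGB2HSV)
H,S,V=[hsv[...,i].astype(int) for i in range(3)]
crop=cv2.resize(f[150:260,230:440],None,fx=3.8,fy=3.8,interpolation=cv2.INTER_CUBIC); cv2.imwrite('pics/crop0.png',crop[:,:,::-1])
blue=((H>100)&(H<125)&(S>120)&(V>50)).astype(np.uint8)
# cup handle
n,l,st,c=cv2.connectedComponentsWithStats(blue)
for i in range(1,n):
    if st[i,4]>60: print('blue',c[i].round(1),st[i])
hm=np.zeros_like(blue); 
for i in range(1,n):
    if st[i,4]>60 and abs(c[i][0]-406)<10 and abs(c[i][1]-227)<12: hm=(l==i)
ys,xs=np.nonzero(hm); P=np.array([plane(s,(x,y),.05)[:2] for x,y in zip(xs,ys)])
m=P.mean(0);u=np.linalg.svd(P-m)[2][0]; u*=-np.sign(u[0]); t=(P-m)@u
print('handle mean',m,'dir',u,'ext',t.min(),t.max())
# cup rim: grey/low saturation vs bench by brown nuts centroid
br=((H<15)&(S>90)).astype(np.uint8); br[:, :390]=0; br[:,430:]=0; br[:180]=0; br[220:]=0
ys,xs=np.nonzero(br); print('nuts',plane(s,(xs.mean(),ys.mean()),.014), len(xs))
big=np.argmax(st[1:,4])+1
box=cv2.minAreaRect(np.argwhere(l==big)[:,::-1].astype(np.float32)); 
C=np.array([plane(s,p,.07)[:2] for p in cv2.boxPoints(box)]); print('tester',C.round(3).tolist(),C.mean(0), [np.linalg.norm(C[i]-C[i-1]).round(3) for i in range(4)])
for i in range(4):
    d=C[i]-C[i-1]; print(np.degrees(np.arctan2(d[1],d[0])).round(2),end=' ')
E
python3 m.py
```

```text
blue [353.3 111.4] [347 102  14  19 118]
blue [ 68.7 132.7] [ 62 114  14  38  75]
blue [295.5 209.4] [ 238  166  107   82 5321]
blue [406.2 225.9] [403 215   8  22 133]
blue [442.  246.8] [434 237  17  21 142]
blue [374.7 264.8] [367 254  16  22 144]
blue [617.6 270.8] [595 263  45  17 734]
handle mean [ 0.47569157 -0.33442656] dir [-0.99366171  0.11241173] ext -0.033385387141977675 0.03131502741035109
nuts [ 0.55511534 -0.34532053  0.014     ] 116
tester [[0.428, 0.166], [0.649, 0.154], [0.626, -0.149], [0.406, -0.131]] [0.52729226 0.00987204] [np.float64(0.297), np.float64(0.221), np.float64(0.304), np.float64(0.22)]
85.68 -3.03 -94.43 175.23
```

View pics/crop0.png

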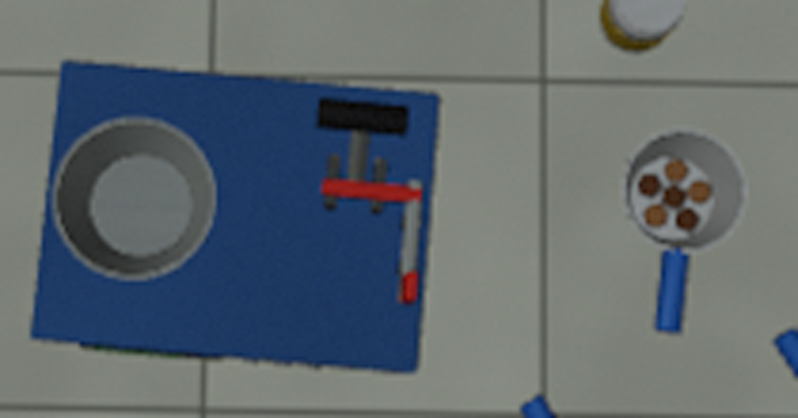

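The crop confirms the choice: a grey cup with six brown nuts at (675,190) and its blue handle at (670,290). The tester measures 0.30 x 0.22 m, as stated. The handle runs from 47 to 112 mm from the cup's axis, which also fits. I'm approaching above the handle.

```bash
python3 -m crank '[[[0.5,-0.3,0,0.2,0.3],[1,-0.6,0,0.54,0.3],[1,-0.6,0,0.54,0.3],[1,-0.6,0,0.54,0.3],[1,-0.6,0,0.54,0.3],[1,-0.6,0,0.54,0.3],[1,-0.6,0,0.54,0.3]]]'
cat > d.py <<'E'
import sys; from h import *
# d.py x y z yaw : needed rows (units) from commanded/measured pose
st=manip.read_state(); R=np.array(st['tool_rot']);p=np.array(st['eef_pos'])
t=np.array([float(v) for v in sys.argv[1:4]]); sh=R.T@(t-p)/.25
yaw=np.degrees(np.arctan2(R[1,0],R[0,0])); tw=-(float(sys.argv[4])-yaw)/45 if len(sys.argv)>4 else 0
print('t',round(float(st['t']),2),'p',p.round(4),'yaw',yaw.round(2),'zax',R[:,2].round(3),'rows',sh.round(3),'tw',round(tw,3),'w',round(float(st['width']),4),'F',np.round(st['contact_force'],1),'T',np.round(st['wrist_torque'],2),'g',np.round(st['finger_force'],1))
E
python3 d.py .4914 -.336 .1 -6.45
python3 - <<'E'
from h import *
s=snap('top');f=s['frame'];print(plane(s,(265.8,202.1),.12))
# hopper rim ellipse: grey inside the blue top
E
```

```text
t: 1.02
eef_pos: [0.3831, -0.3759, 0.2133]
tool_rot: [[0.994, -0.112, -0.0], [-0.112, -0.994, -0.0], [-0.0, 0.0, -1.0]]
contact_force: [-0.7, -1.1, 0.2]
width: 0.0612
finger_force: 0.0
t 1.02 p [ 0.3831 -0.3759  0.2133] yaw -6.46 zax [-0. -0. -1.] rows [ 0.413 -0.207  0.453] tw -0.0 w 0.0612 F [-0.7 -1.1  0.2] T [ 0.09  0.03 -0.01] g 0.0
[0.5326519  0.08080152 0.12      ]
```

```bash
python3 -m crank '[[[0.41,-0.21,0.2,0,0.3],[0.41,-0.21,0.45,0,0.3],[0.41,-0.21,0.45,0,0.3],[0.41,-0.21,0.45,0,0.3]]]'
python3 d.py .4914 -.336 .034 -6.45
python3 - <<'E'
from h import *
s=snap('wrist','w1.png')
hsv=cv2.cvtColor(s['frame'],cv2.COLOR_RGB2HSV);H,S,V=cv2.split(hsv)
b=((H>100)&(H<125)&(S>120)&(V>50)).astype(np.uint8)
n,l,st,c=cv2.connectedComponentsWithStats(b)
for i in range(1,n):
    if st[i,4]>300:
        ys,xs=np.nonzero(l==i); P=np.array([plane(s,(x,y),.05)[:2] for x,y in zip(xs[::7],ys[::7])]);m=P.mean(0);u=np.linalg.svd(P-m)[2][0];t=(P-m)@u
        print(st[i],m,u,t.min(),t.max())
E
```

```text
t: 1.58
eef_pos: [0.4906, -0.334, 0.0981]
tool_rot: [[0.994, -0.112, -0.004], [-0.112, -0.994, 0.003], [-0.004, -0.002, -1.0]]
contact_force: [-0.9, -0.2, 0.8]
width: 0.0612
finger_force: 0.0
t 1.57 p [ 0.4906 -0.334   0.0981] yaw -6.41 zax [-0.004  0.003 -1.   ] rows [0.005 0.008 0.256] tw 0.001 w 0.0612 F [-0.9 -0.2  0.8] T [ 0.04  0.07 -0.03] g 0.0
[   0   64   64  211 7828] [ 0.55189435 -0.10645956] [-0.96512135  0.26180292] -0.0836583570695402 0.09104791677491363
[ 311  200   28   81 2065] [ 0.47426423 -0.3358973 ] [-0.99400468  0.10933749] -0.03237479156492195 0.033830511896567134
```

View pics/w1.png

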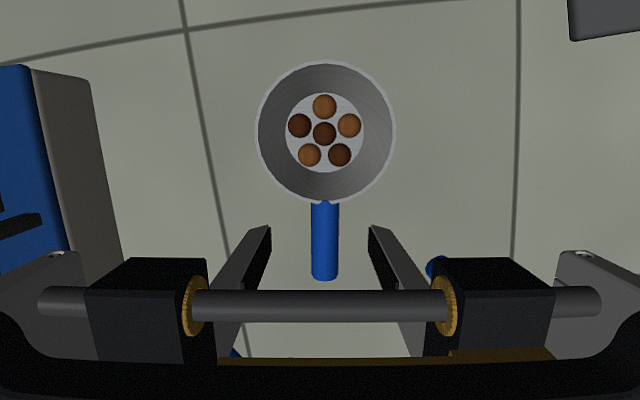

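The wrist view shows the handle at (325,240), between the fingers at (270,250) and (370,250). The six nuts lie in the cup at (325,130). Next I lower, close and make a small test lift.

```bash
python3 -m crank '[[[0,0,0.13,0,0.3],[0,0,0.26,0,0.3],[0,0,0.26,0,0.3],[0,0,0.26,0,-1],[0,0,0.26,0,-1],[0,0,0.26,0,-1],[0,0,0.26,0,-1]]]'; python3 d.py .4914 -.336 .034
python3 -m crank '[[[0,0,-0.04,0,-1],[0,0,-0.08,0,-1],[0,0,-0.08,0,-1],[0,0,-0.08,0,-1]]]'; python3 d.py .4914 -.336 .034
python3 -c "
from h import *
a=snap('scene')['frame'];b=snap('wrist')['frame']
c=cv2.resize(a[250:370,200:360],(533,400));cv2.imwrite('pics/t1.png',np.hstack([c,b[:, :][::2,::2].repeat(2,0)[:, :267]])[:,:,::-1])"
```

```text
t: 2.5
eef_pos: [0.4915, -0.3349, 0.0363]
tool_rot: [[0.994, -0.112, 0.0], [-0.112, -0.994, -0.0], [0.0, 0.0, -1.0]]
contact_force: [-0.0, -1.3, 0.1]
width: 0.0247
finger_force: 0.3
t 2.5 p [ 0.4915 -0.3349  0.0363] yaw -6.44 zax [ 0. -0. -1.] rows [0.    0.005 0.009] tw 0 w 0.0247 F [-0.  -1.3  0.1] T [-0.15  0.08 -0.02] g 0.3
t: 3.0
eef_pos: [0.4913, -0.3347, 0.0559]
tool_rot: [[0.994, -0.112, -0.0], [-0.112, -0.994, 0.0], [-0.0, -0.0, -1.0]]
contact_force: [0.7, -0.0, -2.8]
width: 0.0212
finger_force: 29.7
t 3.0 p [ 0.4913 -0.3347  0.0559] yaw -6.43 zax [-0.  0. -1.] rows [0.001 0.005 0.088] tw 0 w 0.0212 F [ 0.7 -0.  -2.8] T [ 0.02  0.1  -0.02] g 29.7
```

View pics/t1.png

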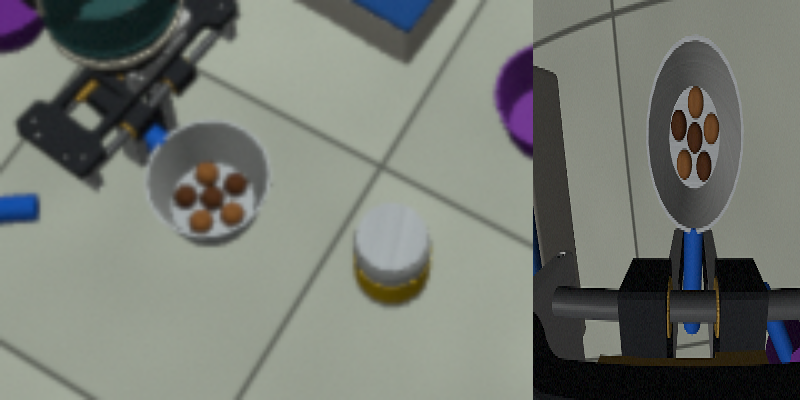

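The test lift holds. The cup hangs level in the fingers at crop pixel (210,180), with all six nuts flat on its floor. I raise it and carry it in front of the hopper.

```bash
python3 -m crank '[[[0,0,-0.1,0,-1],[-0.05,0,-0.22,0,-1],[-0.13,0,-0.36,0,-1],[-0.23,-0.05,-0.5,0,-1],[-0.33,-0.12,-0.62,0,-1],[-0.43,-0.22,-0.7,0,-1],[-0.52,-0.34,-0.74,0,-1],[-0.6,-0.47,-0.74,0,-1],[-0.66,-0.6,-0.74,0,-1],[-0.7,-0.72,-0.74,0,-1],[-0.73,-0.83,-0.74,0,-1],[-0.75,-0.9,-0.74,0,-1]]]'
python3 -m crank '[[[0,-0.1,0,0,-1],[0,-0.22,0,0,-1],[0,-0.35,0,0,-1],[0,-0.48,0,0,-1],[0,-0.6,0,0,-1],[0,-0.7,0,0,-1],[0,-0.76,0,0,-1],[0,-0.78,0,0,-1],[0,-0.78,0,0,-1],[0,-0.78,0,0,-1]]]'; python3 d.py .3525 .103 .146 -6.45
cat > c.py <<'E'
import sys; from h import *
a=snap('scene')['frame'];b=snap('wrist')['frame']
c=cv2.resize(a[100:260,200:413],(533,400));cv2.imwrite('pics/'+sys.argv[1],np.hstack([c,cv2.resize(b,(267,167)).copy() if 0 else cv2.copyMakeBorder(cv2.resize(b,(267,167)),0,233,0,0,cv2.BORDER_CONSTANT)])[:,:,::-1])
E
python3 c.py t2.png
```

```text
t: 4.6
eef_pos: [0.33, -0.0891, 0.2409]
tool_rot: [[0.994, -0.111, 0.0], [-0.111, -0.994, -0.0], [0.0, 0.0, -1.0]]
contact_force: [-0.0, -0.1, -1.8]
width: 0.0211
finger_force: 30.0
t: 5.85
eef_pos: [0.3521, 0.1031, 0.2409]
tool_rot: [[0.994, -0.113, -0.0], [-0.113, -0.994, -0.0], [-0.0, 0.0, -1.0]]
contact_force: [0.0, 0.4, -1.7]
width: 0.0214
finger_force: 30.0
t 5.85 p [0.3521 0.1031 0.2409] yaw -6.48 zax [-0. -0. -1.] rows [0.002 0.    0.38 ] tw -0.001 w 0.0214 F [ 0.   0.4 -1.7] T [0.01 0.13 0.04] g 30.0
```

View pics/t2.png

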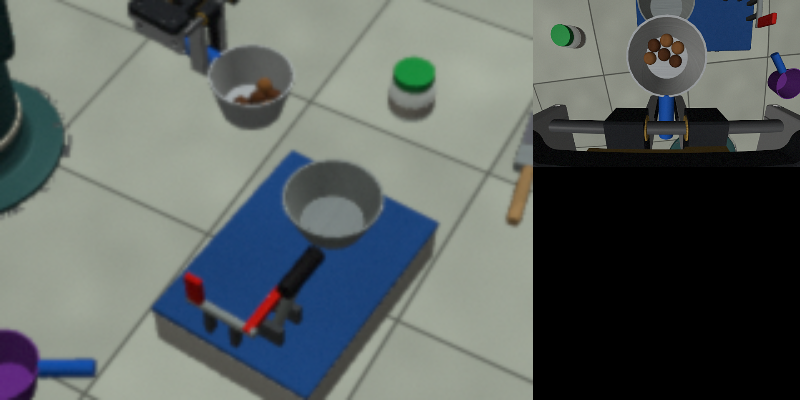

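The cup is held at (250,85) in the crop. All its nuts are still inside but have rolled to the far side, so it may have pitched a little. I check the pitch from the rim's pixels in the wrist view.

```bash
cat > pitch.py <<'E'
from h import *
s=snap('wrist');st=manip.read_state();R=np.array(st['tool_rot']);g=np.array(st['eef_pos'])-R[:,2]*.011
x=R[:,0];z=-R[:,2]
for th in range(0,50,6):
    t=np.radians(th);cx=np.cos(t)*x-np.sin(t)*z;cz=np.cos(t)*z+np.sin(t)*x
    print(th,[proj(s,g+cx*(a+.064)+cz*(h-.045)+R[:,1]*b).round(0).tolist() for a,b,h in((.05,0,.055),(-.05,0,.055),(0,.05,.055),(0,-.05,.055),(.032,0,.004))])
f=s['frame'];print('col320',[ (r,f[r,320].tolist()) for r in range(10,70,4)])
g_=cv2.cvtColor(f,cv2.COLOR_RGB2GRAY).astype(int);e=np.abs(np.diff(g_[10:80,315:325].mean(1)));print(np.argsort(-e)[:5]+10, np.sort(-e)[:5])
E
python3 pitch.py
```

```text
0 [[319.0, 28.0], [319.0, 235.0], [421.0, 139.0], [218.0, 139.0], [319.0, 85.0]]
6 [[319.0, 35.0], [319.0, 233.0], [416.0, 137.0], [222.0, 137.0], [319.0, 94.0]]
12 [[319.0, 43.0], [319.0, 230.0], [412.0, 137.0], [226.0, 137.0], [319.0, 104.0]]
18 [[319.0, 53.0], [319.0, 228.0], [409.0, 138.0], [229.0, 138.0], [319.0, 115.0]]
24 [[319.0, 63.0], [319.0, 226.0], [405.0, 140.0], [233.0, 140.0], [319.0, 125.0]]
30 [[319.0, 74.0], [319.0, 225.0], [402.0, 143.0], [236.0, 143.0], [319.0, 136.0]]
36 [[319.0, 85.0], [319.0, 224.0], [399.0, 147.0], [239.0, 147.0], [319.0, 147.0]]
42 [[319.0, 97.0], [319.0, 223.0], [397.0, 152.0], [242.0, 152.0], [319.0, 159.0]]
48 [[319.0, 108.0], [319.0, 222.0], [394.0, 157.0], [244.0, 157.0], [319.0, 170.0]]
col320 [(10, [114, 122, 120]), (14, [110, 114, 115]), (18, [108, 113, 114]), (22, [113, 119, 118]), (26, [108, 113, 113]), (30, [111, 116, 116]), (34, [125, 129, 130]), (38, [154, 155, 156]), (42, [80, 81, 78]), (46, [83, 85, 82]), (50, [84, 85, 83]), (54, [82, 83, 82]), (58, [86, 87, 85]), (62, [86, 84, 83]), (66, [83, 83, 82])]
[39 40 34 33 20] [-45.2 -31.  -26.1 -10.2  -6.8]
```

```bash
python3 -m crank '[[[0,0,0.07,0,-1],[0,0,0.15,0,-1],[0,0,0.23,0,-1],[0,0,0.3,0,-1],[0,0,0.34,0,-1],[0,0,0.34,0,-1],[0.04,0,0.34,0,-1],[0.07,0,0.34,0,-1],[0.09,0,0.34,0,-1],[0.1,0,0.34,0,-1],[0.1,0,0.34,0,-1]]]'; python3 d.py .3525 .103 .146 -6.45; python3 pitch.py | tail -1
```

```text
t: 7.38
eef_pos: [0.3756, 0.1008, 0.1555]
tool_rot: [[0.994, -0.112, -0.004], [-0.112, -0.994, -0.0], [-0.004, 0.001, -1.0]]
contact_force: [-10.9, 0.2, 2.3]
width: 0.021
finger_force: 30.0
t 7.38 p [0.3756 0.1008 0.1555] yaw -6.42 zax [-0.004 -0.    -1.   ] rows [-0.093  0.002  0.038] tw 0.001 w 0.021 F [-10.9   0.2   2.3] T [0.4  2.63 0.03] g 30.0
[39 40 34 33 14] [-45.6 -31.4 -24.  -16.7  -6.3]
```

```bash
python3 -m crank '[[[0.026,0,-0.04,0,-1],[0.056,0,-0.083,0,-1],[0.082,0,-0.112,0,-1],[0.108,0,-0.137,0,-1],[0.108,0,-0.137,0,-1]]]'; python3 d.py .3525 .103 .146 -6.45; python3 pitch.py|tail -1; python3 c.py t3.png
```

```text
t: 8.05
eef_pos: [0.4042, 0.0978, 0.1904]
tool_rot: [[0.994, -0.112, 0.0], [-0.112, -0.994, 0.0], [0.0, -0.0, -1.0]]
contact_force: [-2.4, 0.4, -0.5]
width: 0.021
finger_force: 30.7
t 8.05 p [0.4042 0.0978 0.1904] yaw -6.45 zax [ 0.  0. -1.] rows [-0.208  0.003  0.178] tw -0.0 w 0.021 F [-2.4  0.4 -0.5] T [ 0.07  0.71 -0.01] g 30.7
[11 72 76 73 10] [-29.3 -19.3 -19.2 -16.7 -14.4]
```

View pics/t3.png

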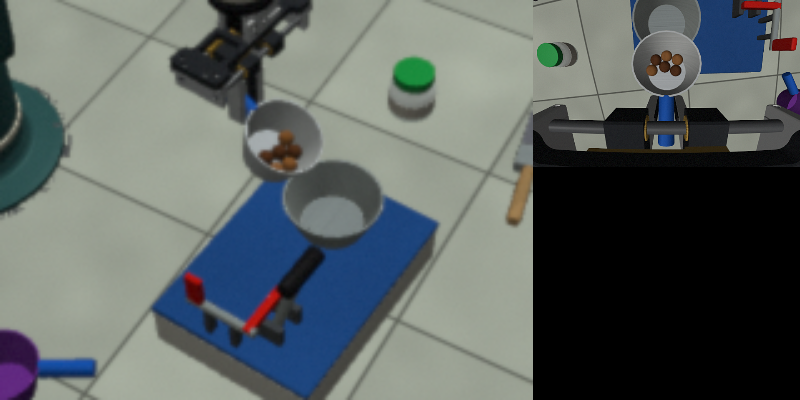

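The crop shows the cup tipped about 29°, its far side on the hopper's near rim at about (290,175), with the nuts gathered at the lip. Continuing the arc.

```bash
python3 -m crank '[[[0.035,0,-0.024,0,-1],[0.069,0,-0.044,0,-1],[0.103,0,-0.063,0,-1],[0.137,0,-0.078,0,-1],[0.174,0,-0.09,0,-1],[0.21,0,-0.099,0,-1],[0.21,0,-0.099,0,-1]]]'; python3 d.py .3525 .103 .146 -6.45; python3 pitch.py|tail -6; python3 c.py t4.png
```

```text
t: 9.07
eef_pos: [0.4566, 0.0919, 0.215]
tool_rot: [[0.994, -0.112, 0.001], [-0.112, -0.994, 0.0], [0.0, -0.0, -1.0]]
contact_force: [0.7, 0.0, -0.3]
width: 0.0214
finger_force: 32.0
t 9.07 p [0.4566 0.0919 0.215 ] yaw -6.45 zax [ 0.001  0.    -1.   ] rows [-0.419  0.003  0.276] tw 0.0 w 0.0214 F [ 0.7  0.  -0.3] T [-0.07 -0.39 -0.06] g 32.0
30 [[319.0, 74.0], [319.0, 225.0], [402.0, 143.0], [236.0, 143.0], [319.0, 136.0]]
36 [[319.0, 85.0], [319.0, 224.0], [399.0, 147.0], [239.0, 147.0], [319.0, 147.0]]
42 [[319.0, 97.0], [319.0, 223.0], [397.0, 152.0], [242.0, 152.0], [319.0, 159.0]]
48 [[319.0, 108.0], [319.0, 223.0], [394.0, 157.0], [244.0, 157.0], [319.0, 170.0]]
col320 [(10, [32, 67, 117]), (14, [34, 68, 120]), (18, [31, 67, 117]), (22, [30, 63, 115]), (26, [28, 61, 112]), (30, [32, 64, 115]), (34, [27, 61, 115]), (38, [27, 63, 114]), (42, [54, 74, 116]), (46, [116, 121, 118]), (50, [81, 84, 80]), (54, [79, 82, 78]), (58, [77, 81, 79]), (62, [78, 80, 79]), (66, [78, 79, 77])]
[42 78 46 41 47] [-55.8 -31.5 -24.4 -20.5 -17.3]
```

View pics/t4.png

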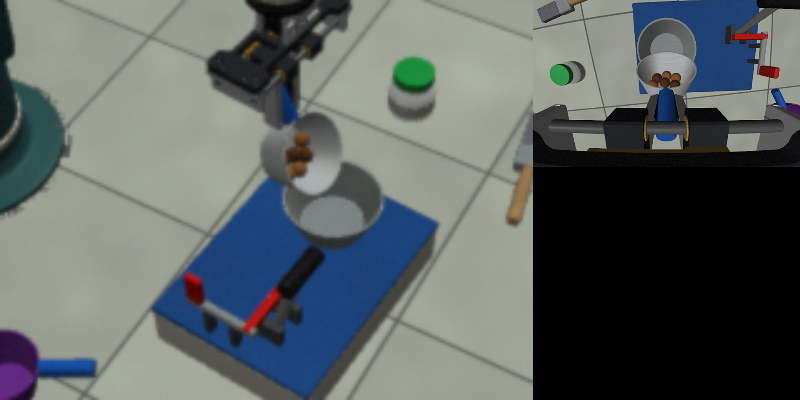

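The crop shows the cup tipped about 55°, its mouth at (320,155) over the hopper's middle, and the nuts still in at (298,155). Finishing the tilt slowly.

```bash
python3 -m crank '[[[0.03,0,-0.003,0,-1],[0.06,0,-0.006,0,-1],[0.087,0,-0.008,0,-1],[0.112,0,-0.007,0,-1],[0.137,0,-0.005,0,-1],[0.162,0,-0.003,0,-1],[0.187,0,0.003,0,-1],[0.212,0,0.009,0,-1],[0.236,0,0.015,0,-1],[0.236,0,0.015,0,-1],[0.236,0,0.015,0,-1]]]'; python3 d.py .3525 .103 .146 -6.45;  python3 c.py t5.png
```

```text
t: 10.6
eef_pos: [0.5145, 0.0854, 0.2112]
tool_rot: [[0.994, -0.112, -0.0], [-0.112, -0.994, 0.0], [-0.0, -0.0, -1.0]]
contact_force: [-0.5, -1.1, -1.5]
width: 0.0214
finger_force: 32.7
t 10.6 p [0.5145 0.0854 0.2112] yaw -6.43 zax [-0.  0. -1.] rows [-0.652  0.003  0.261] tw 0.0 w 0.0214 F [-0.5 -1.1 -1.5] T [0.02 0.02 0.  ] g 32.7
```

View pics/t5.png

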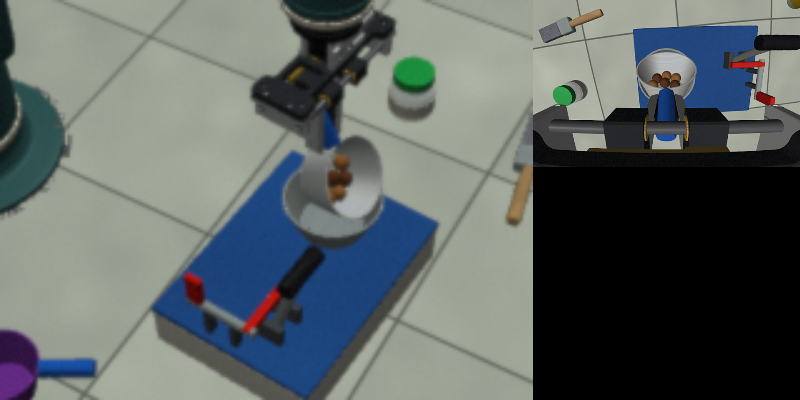

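The crop shows the cup over the hopper, still tipped only about 55°, with all nuts in it at (340,175): the near rim lost its hold. I'll hook the lip against the hopper's far inner wall instead and rotate about it.

```bash
python3 -m crank '[[[-0.03,0,0,0,-1],[-0.05,0,0.02,0,-1],[-0.05,0,0.06,0,-1],[-0.05,0,0.1,0,-1],[-0.05,0,0.125,0,-1],[-0.04,0,0.125,0,-1],[-0.03,0,0.125,0,-1],[-0.02,0,0.125,0,-1],[-0.02,0,0.125,0,-1]]]'; python3 d.py .3525 .103 .146 -6.45
```

```text
t: 11.82
eef_pos: [0.5097, 0.0859, 0.1801]
tool_rot: [[0.994, -0.112, -0.0], [-0.112, -0.994, 0.0], [-0.0, -0.0, -1.0]]
contact_force: [-0.8, -0.4, -1.2]
width: 0.0218
finger_force: 32.8
t 11.82 p [0.5097 0.0859 0.1801] yaw -6.44 zax [-0.  0. -1.] rows [-0.633  0.003  0.136] tw 0.0 w 0.0218 F [-0.8 -0.4 -1.2] T [0.09 0.27 0.03] g 32.8
```

```bash
python3 -m crank '[[[0.012,0,0,0,-1],[0.024,0,0,0,-1],[0.045,0,-0.012,0,-1],[0.068,0,-0.026,0,-1],[0.09,0,-0.04,0,-1],[0.112,0,-0.052,0,-1],[0.112,0,-0.052,0,-1]]]'; python3 d.py .3525 .103 .146 -6.45; cat > nuts.py <<'E'
from h import *
for n in('scene','top','wrist'):
    s=snap(n);hsv=cv2.cvtColor(s['frame'],cv2.COLOR_RGB2HSV);H,S,V=cv2.split(hsv)
    b=((H>4)&(H<16)&(S>90)&(V>40)&(V<200)).astype(np.uint8)
    k,l,st,c=cv2.connectedComponentsWithStats(b)
    uv=proj(s,(.5327,.082,.1));
    print(n,'hopper px',uv.round(),[(c[i].round(0).tolist(),int(st[i,4])) for i in range(1,k) if st[i,4]>6 and np.linalg.norm(c[i]-uv)<150])
E
python3 nuts.py; python3 pitch.py|tail -3
```

```text
t: 12.7
eef_pos: [0.5356, 0.0832, 0.1935]
tool_rot: [[0.994, -0.111, -0.004], [-0.111, -0.994, -0.001], [-0.004, 0.001, -1.0]]
contact_force: [-21.4, 0.7, 22.4]
width: 0.0216
finger_force: 44.5
t 12.7 p [0.5356 0.0832 0.1935] yaw -6.4 zax [-0.004 -0.001 -1.   ] rows [-0.736  0.003  0.193] tw 0.001 w 0.0216 F [-21.4   0.7  22.4] T [-0.06  6.16 -0.03] g 44.5
scene hopper px [332. 183.] []
top hopper px [266. 203.] []
wrist hopper px [321. 208.] [([319.0, 203.0], 68), ([340.0, 204.0], 8)]
48 [[319.0, 108.0], [319.0, 222.0], [394.0, 157.0], [244.0, 157.0], [319.0, 170.0]]
col320 [(10, [168, 171, 160]), (14, [167, 171, 158]), (18, [167, 173, 160]), (22, [168, 172, 159]), (26, [167, 172, 159]), (30, [171, 175, 162]), (34, [171, 175, 162]), (38, [171, 174, 161]), (42, [170, 175, 164]), (46, [170, 172, 160]), (50, [168, 172, 158]), (54, [169, 173, 160]), (58, [169, 174, 159]), (62, [169, 173, 159]), (66, [168, 173, 160])]
[58 74 75 19 63] [-1.2 -1.  -1.  -0.9 -0.9]
```

```bash
python3 -m crank '[[[-0.004,0,-0.012,0,-1],[0.035,0,-0.03,0,-1],[0.07,0,-0.042,0,-1],[0.108,0,-0.05,0,-1],[0.146,0,-0.056,0,-1],[0.146,0,-0.056,0,-1],[0.146,0,-0.056,0,-1]]]'; python3 d.py .3525 .103 .146 -6.45; python3 nuts.py; python3 -c "
from h import *
a=snap('scene')['frame'];b=snap('wrist')['frame']
c=cv2.resize(a[110:230,260:420],(533,400));cv2.imwrite('pics/t6.png',np.hstack([c,cv2.copyMakeBorder(cv2.resize(b,(267,167)),0,233,0,0,cv2.BORDER_CONSTANT)])[:,:,::-1])"
```

```text
t: 13.78
eef_pos: [0.5736, 0.0787, 0.2068]
tool_rot: [[0.994, -0.112, -0.0], [-0.112, -0.994, 0.0], [-0.0, -0.0, -1.0]]
contact_force: [0.7, 0.6, 0.3]
width: 0.0005
finger_force: 0.1
t 13.78 p [0.5736 0.0787 0.2068] yaw -6.43 zax [-0.  0. -1.] rows [-0.89   0.003  0.244] tw 0.0 w 0.0005 F [0.7 0.6 0.3] T [-0.05  0.08 -0.04] g 0.1
scene hopper px [332. 183.] [([345.0, 186.0], 40)]
top hopper px [266. 203.] []
wrist hopper px [321. 243.] []
```

```bash
cat > hd.py <<'E'
from h import *
def handle(s):
    hsv=cv2.cvtColor(s['frame'],cv2.COLOR_RGB2HSV);H,S,V=[hsv[...,i].astype(int) for i in range(3)]
    b=((H>100)&(H<125)&(S>120)&(V>130)).astype(np.uint8)
    k,l,st,c=cv2.connectedComponentsWithStats(b)
    return [(c[i].round(1).tolist(),st[i].tolist()) for i in range(1,k) if st[i,4]>15]
for n in('scene','top','wrist'):
    s=snap(n); print(n,'tcp',proj(s,manip.read_state()['eef_pos']).round(0)); [print('  ',h) for h in handle(s)]
E
python3 hd.py
```

```text
scene tcp [345. 165.]
   ([426.8, 25.5], [421, 22, 13, 8, 55])
   ([360.1, 160.4], [357, 158, 7, 6, 32])
   ([314.5, 165.1], [310, 161, 11, 9, 36])
   ([225.8, 245.5], [215, 244, 23, 4, 88])
   ([384.1, 301.2], [375, 291, 19, 21, 120])
   ([197.7, 311.3], [186, 308, 24, 7, 123])
top tcp [263. 183.]
   ([352.6, 110.9], [347, 103, 12, 17, 68])
   ([68.3, 133.0], [62, 115, 13, 37, 37])
   ([442.2, 247.2], [435, 238, 15, 19, 87])
   ([374.4, 264.9], [368, 256, 14, 19, 86])
wrist tcp [319. 245.]
   ([305.5, 191.0], [282, 168, 48, 47, 1666])
```

```bash
python3 - <<'E'
from h import *
a=snap('scene');b=snap('wrist')
def tri(r1,r2):
    (o1,d1),(o2,d2)=r1,r2; A=np.stack([d1,-d2],1);t=np.linalg.lstsq(A,o2-o1,rcond=None)[0];p,q=o1+d1*t[0],o2+d2*t[1];return (p+q)/2,np.linalg.norm(p-q)
print(tri(ray(a,(360,160.4)),ray(b,(305.5,191))))
c=cv2.resize(a['frame'][90:240,250:450],(533,400));w=cv2.resize(b['frame'][60:360,160:480],(267,250))
m=np.zeros((400,800,3),np.uint8);m[:,:533]=c;m[:250,533:]=w;cv2.imwrite('pics/t7.png',m[:,:,::-1])
f=b['frame'];hsv=cv2.cvtColor(f,cv2.COLOR_RGB2HSV);H,S,V=[hsv[...,i].astype(int) for i in range(3)]
ys,xs=np.nonzero((H>100)&(H<125)&(S>120)&(V>130));P=np.c_[xs,ys];print(cv2.minAreaRect(P.astype(np.float32)))
E
```

```text
(array([0.61644556, 0.0799458 , 0.24852772]), np.float64(0.00017269210548148778))
((399.2115478515625, 207.05770874023438), (234.6129913330078, 103.84366607666016), 15.255120277404785)
```

View pics/t7.png

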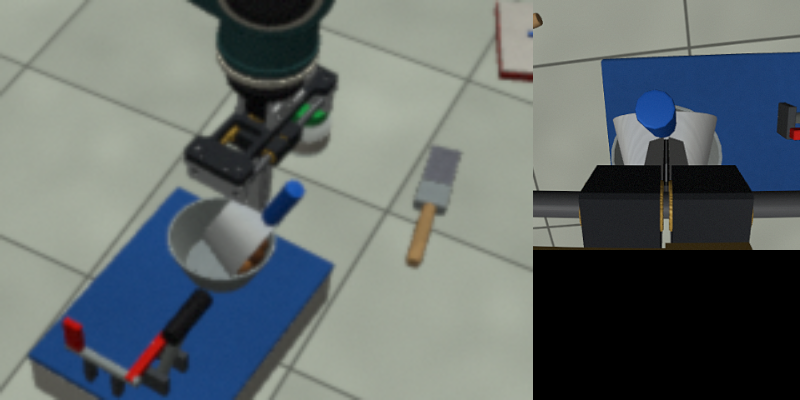

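The scene crop shows the cup mouth-down inside the hopper at (235,240). Its handle points up and to the rear with its end at (292,190), and nuts show under the lip at (262,255). The handle slipped out of the fingers, which are now shut in front of it. The wrist crop shows the handle end at (655,113). Triangulation puts that end at (0.616, 0.080, 0.249). I open and straddle the handle to re-grip it.

```bash
python3 -m crank '[[[0,0,-0.03,0,0.3],[0,0,-0.05,0,0.3],[0,0,-0.05,0,0.3],[0,0,-0.05,0,0.3],[0,-0.024,-0.05,0,0.3],[0,-0.024,-0.05,0,0.3]]]'; python3 d.py .6035 .0765 .2187 -6.45; python3 hd.py
python3 - <<'E'
from h import *
a=snap('scene')
def tri(r1,r2):
    (o1,d1),(o2,d2)=r1,r2; A=np.stack([d1,-d2],1);t=np.linalg.lstsq(A,o2-o1,rcond=None)[0];p,q=o1+d1*t[0],o2+d2*t[1];return (p+q)/2
# scene handle outline rough: looser blue mask in window
f=a['frame'];hsv=cv2.cvtColor(f,cv2.COLOR_RGB2HSV);H,S,V=[hsv[...,i].astype(int) for i in range(3)]
m=((H>100)&(H<125)&(S>120)&(V>60));m[:145]=0;m[185:]=0;m[:,:345]=0;m[:,372:]=0
for r in range(150,182,2):
    x=np.nonzero(m[r])[0]
    if len(x): print(r,x.min(),x.max(),f[r,x].mean(0).round())
E
```

```text
t: 15.02
eef_pos: [0.5744, 0.0854, 0.2194]
tool_rot: [[0.994, -0.111, -0.0], [-0.111, -0.994, 0.0], [-0.0, -0.0, -1.0]]
contact_force: [0.1, -0.3, -0.2]
width: 0.0571
finger_force: 0.0
t 15.03 p [0.5744 0.0854 0.2194] yaw -6.39 zax [-0.  0. -1.] rows [0.12  0.022 0.003] tw 0.001 w 0.0571 F [ 0.1 -0.3 -0.2] T [ 0.08  0.   -0.03] g 0.0
scene tcp [347. 161.]
   ([426.8, 25.5], [421, 22, 13, 8, 55])
   ([313.3, 165.8], [308, 161, 11, 12, 30])
   ([225.8, 245.5], [215, 244, 23, 4, 88])
   ([384.1, 301.2], [375, 291, 19, 21, 119])
   ([197.7, 311.3], [186, 308, 24, 7, 122])
top tcp [261. 182.]
   ([352.6, 110.8], [347, 103, 12, 17, 70])
   ([68.3, 133.0], [62, 115, 13, 37, 37])
   ([442.1, 247.1], [435, 238, 15, 19, 89])
   ([374.3, 264.8], [368, 255, 14, 20, 87])
wrist tcp [320. 245.]
   ([319.7, 356.6], [313, 356, 16, 2, 26])
180 354 357 [ 45.  76. 124.]
```

```bash
python3 -m crank '[[[0,0,-0.2,0,0.3],[0,0,-0.4,0,0.3],[-0.2,0,-0.55,0,0.3],[-0.3,0,-0.55,0,0.3],[-0.3,0,-0.55,0,0.3]]]'; python3 hd.py; python3 nuts.py; python3 - <<'E'
from h import *
for n in('scene','wrist'):
    a=snap(n);f=a['frame'];u=proj(a,(.5327,.082,.15));x,y=u.astype(int);w=70 if n=='scene' else 150
    p=cv2.resize(f[max(0,y-w):y+w,max(0,x-w):x+w],(26,26),interpolation=cv2.INTER_AREA);h=cv2.cvtColor(p,cv2.COLOR_RGB2HSV).astype(int)
    print(n,u.round())
    for r in range(26): print(''.join('r' if (s>150 and (hh<4 or hh>172) and v>60) else 'B' if 100<hh<125 and s>120 and v>130 else 'b' if 100<hh<125 and s>120 else 'n' if 4<=hh<16 and s>90 else '#' if v<50 else 'W' if v>185 else '+' if v>150 else '-' if v>110 else '.' for hh,s,v in h[r]))
E
```

```text
t: 15.85
eef_pos: [0.499, 0.0932, 0.3578]
tool_rot: [[0.994, -0.112, 0.002], [-0.112, -0.994, -0.001], [0.002, 0.001, -1.0]]
contact_force: [0.6, -0.7, -1.3]
width: 0.0611
finger_force: 0.0
scene tcp [325. 113.]
   ([426.7, 25.5], [421, 22, 13, 8, 54])
   ([323.0, 147.4], [320, 146, 7, 4, 17])
   ([225.6, 245.5], [215, 244, 22, 4, 87])
   ([384.1, 301.2], [375, 292, 19, 20, 117])
   ([197.8, 311.2], [186, 308, 24, 7, 117])
top tcp [249. 203.]
   ([352.7, 110.9], [347, 102, 12, 18, 73])
   ([68.3, 133.0], [62, 115, 13, 37, 37])
   ([442.0, 247.0], [435, 238, 15, 19, 92])
   ([374.4, 265.1], [368, 255, 14, 21, 91])
wrist tcp [319. 245.]
   ([631.3, 188.7], [621, 173, 19, 32, 282])
   ([321.1, 202.1], [312, 195, 20, 15, 238])
   ([520.8, 233.6], [509, 218, 24, 31, 313])
scene hopper px [332. 183.] [([335.0, 185.0], 124)]
top hopper px [266. 203.] []
wrist hopper px [324. 154.] [([325.0, 144.0], 697)]
scene [332. 172.]
+-++++++-..--#-+-+++++++++
-++++++++-.--.+-++++++++++
-++++++++-.-++++++++++++++
++--+++++-.-++-+++++++++++
++++--++++-++-++++--++++++
+++++++--+++-++++----+++++
+++++++++
[... 550 characters left out ...]
+++++++++++++-++++++-....
++++++++++++++-++++++-----
++++++++++++++-++++++-----
+---++++++++++---++++++---
----++++++++++---+++++----
-++++++++++++-------------
-++++----bbbbbbbbbbbbbbbbb
------++bbbbbbbbbbbbbbbb##
-++-++++-bbbbbbbbbbbbbbb##
----++++-bb....bbbbbbbb..b
+---++++-b..-n-.bbbbb.....
+---++++-..-n-+--bbbb..r..
+--+++++-...n---.bbbbbbbb.
+--+++++-.--..-..bbbbbbbb.
--+++++--..+b.-.-bbbbbbbb.
.+-++++--b.-b...bbbbbbbbb.
-+-+++++-bbbbb-bbbbbbbbbb-
++-+++++-bbbBbbbbbbbbbbbb-
++-++----bbbb-------------
++-++-...-++-----..---+++-
+++--..#.--++++-.#..+++++-
-----.##-++++++--#..-+----
###-..##++++++++-##..-.###
###..##.++++++++-.#....###
#.#####...........####..##
#........................#
```

```bash
cat > tri.py <<'E'
from h import *
def tri(r1,r2):
    (o1,d1),(o2,d2)=r1,r2; A=np.stack([d1,-d2],1);t=np.linalg.lstsq(A,o2-o1,rcond=None)[0];p,q=o1+d1*t[0],o2+d2*t[1];return ((p+q)/2).round(4),round(float(np.linalg.norm(p-q)),4)
E
python3 - <<'E'
from tri import *
a=snap('scene');b=snap('wrist')
def m(s,hue,u,w,vmin=50):
    hsv=cv2.cvtColor(s['frame'],cv2.COLOR_RGB2HSV);H,S,V=[hsv[...,i].astype(int) for i in range(3)]
    k=(H>=hue[0])&(H<hue[1])&(S>80)&(V>vmin);z=np.zeros_like(k);x,y=u;z[y-w:y+w,x-w:x+w]=k[y-w:y+w,x-w:x+w];return z
for s in(a,b):
    ys,xs=np.nonzero(m(s,(4,18),(335,185) if s is a else (325,144),18 if s is a else 50));print('nuts',len(xs),xs.min(),xs.max(),ys.min(),ys.max(),xs.mean(),ys.mean())
print('handle end?',tri(ray(a,(323,147.4)),ray(b,(321,202))))
print('nuts',tri(ray(a,(335,185)),ray(b,(325,144))))
# wrist rows profile at col 321
f=b['frame'];print([(r,f[r,321].tolist()) for r in range(95,245,5)])
# scene patch char map at full res
p=a['frame'][138:205,300:366];h=cv2.cvtColor(p,cv2.COLOR_RGB2HSV).astype(int)
for r in range(0,67): print(''.join('B' if 100<hh<125 and s>120 and v>130 else 'b' if 100<hh<125 and s>110 else 'n' if 4<=hh<18 and s>80 else '#' if v<60 else 'W' if v>175 else '+' if v>140 else '-' if v>100 else '.' for hh,s,v in h[r]))
p=b['frame'][90:220:2,260:390:2];h=cv2.cvtColor(p,cv2.COLOR_RGB2HSV).astype(int)
for r in range(65): print(''.join('B' if 100<hh<125 and s>120 and v>130 else 'b' if 100<hh<125 and s>110 else 'n' if 4<=hh<18 and s>80 else '#' if v<60 else 'W' if v>175 else '+' if v>140 else '-' if v>100 else '.' for hh,s,v in h[r]))
E
```

```text
nuts 124 328 343 179 191 334.8709677419355 185.26612903225808
nuts 651 306 342 120 160 325.35483870967744 143.81874039938555
handle end? (array([0.4944, 0.092 , 0.226 ]), 0.0)
nuts (array([0.5449, 0.0797, 0.0988]), 0.0013)
[(95, [33, 64, 114]), (100, [29, 63, 113]), (105, [27, 61, 113]), (110, [113, 118, 113]), (115, [75, 75, 77]), (120, [76, 80, 76]), (125, [130, 133, 134]), (130, [168, 172, 174]), (135, [122, 80, 43]), (140, [123, 82, 46]), (145, [103, 82, 68]), (150, [177, 185, 187]), (155, [112, 72, 41]), (160, [115, 77, 44]), (165, [19, 45, 98]), (170, [3, 42, 94]), (175, [18, 46, 97]), (180, [12, 42, 93]), (185, [14, 43, 92]), (190, [13, 43, 92]), (195, [24, 73, 157]), (200, [26, 73, 154]), (205, [22, 71, 149]), (210, [20, 62, 126]), (215, [33, 67, 120]), (220, [23, 58, 113]), (225, [151, 156, 144]), (230, [154, 156, 146]), (235, [81, 86, 77]), (240, [160, 164, 152])]
+++++++++++++++++----++++--++++++++++++++++++++++++++++-----------
+++++++++++++++++++----+--+++++++++++++++++++++++++++++.----------
++++++++++++++++++++++----+++++++++++++++++++++++++++++..---------
++++++++++++
[... 7865 characters left out ...]
bbBBBBBBBBbb-bbbbbbbbbbbbbbbbbbbbbbbbbbb
+++++++++bbbbbbbbbbbbbbbbbbBBBBBBBBBbbbbbbbbbbbbbbbbbbbbbbbbbbbbb
+++++++++bbbbbbbbbbbbbbbbbBBBBBBBBBBbbbbbbbbbbbbbbbbbbbbbbbbbbbbb
+++++++++bbbbbbbbbbbbbbbbbBBBBBBBBBBbbbbbbbbbbbbbbbbbbbbbbbbbbbbb
+++++++++bbbbbbbbbbbbbbbbbbBBBBBBBBBbbbbbbbbbbbbbbbbbbbbbbbbbbbbb
+++++++++bbbbbbbbbbbbbbbbbbbBBBBBBbbbbbbbbbbbbbbbbbbbbbbbbbbbbbbb
+++++++++-bbbbbbbbbbbbbbbbbbbbbbbbbbbbbbbbbbbbbbbbbbbbbbbbbbbbbbb
+++++++++-bbbbbbbbbbbbbbbbbbbbbbbbbbbbbbbbbbbbbbbbbbbbbbbbbbbbbbb
+++++++++-bbbbbbbbbbbbbbbbbbbbbbbbbbbbbbbbbbbbbbbbbbbbbbbbbbbbbbb
+++++++++-bbbbbbbbbbbbbbbbbbbbbbbbbbbbbbbbbbbbbbbbbbbbbbbbbbbbbbb
++++++++++bbbbbbbbbbbbbbbbbbbbbbbbbbbbbbbbbbbbbbbbbbbbbbbbbbbbbbb
```

```bash
python3 - <<'E'
from tri import *
a=snap('scene');b=snap('wrist')
x=np.array([.994,-.112,0]);y=np.array([-.112,-.994,0])
E=tri(ray(a,(323.3,147.6)),ray(b,(321,202)))
R=tri(ray(a,(330,165.5)),ray(b,(322,167)))
for n,(p,e) in(('end',E),('root',R)): print(n,p,e,'s',(p@x).round(4),'lat',(p@y).round(4))
d=E[0]-R[0];print('len',np.linalg.norm(d),'theta',np.degrees(np.arctan2(d[2],-d@x)))
E
python3 d.py .4996 .0914 .2 -6.45
```

```text
end [0.4947 0.0921 0.2255] 0.0011 s 0.4814 lat -0.147
root [0.522  0.0871 0.1679] 0.0014 s 0.5091 lat -0.145
len 0.063937860458417 theta 64.32003954919604
t 16.45 p [0.5    0.093  0.3568] yaw -6.44 zax [-0.  0. -1.] rows [-0.001  0.007  0.627] tw 0.0 w 0.0609 F [-0.2 -0.8  0.2] T [0.07 0.02 0.01] g 0.0
```

```bash
python3 -m crank '[[[0.015,0.008,0.2,0,0.3],[0.015,0.008,0.42,0,0.3],[0.015,0.008,0.55,0,0.3],[0.015,0.008,0.648,0,0.3],[0.015,0.008,0.648,0,0.3],[0.015,0.008,0.648,0,-1],[0.015,0.008,0.648,0,-1],[0.015,0.008,0.648,0,-1],[0.015,0.008,0.648,0,-1],[0.015,0.008,0.648,0,-1]]]'; python3 d.py .5045 .0906 .1947 -6.45
```

```text
t: 17.7
eef_pos: [0.5033, 0.0903, 0.1951]
tool_rot: [[0.994, -0.113, -0.0], [-0.113, -0.994, -0.0], [-0.0, 0.001, -1.0]]
contact_force: [-2.3, -2.4, 3.8]
width: 0.0221
finger_force: 29.7
t 17.7 p [0.5033 0.0903 0.1951] yaw -6.46 zax [-0. -0. -1.] rows [ 0.005 -0.002  0.001] tw -0.0 w 0.0221 F [-2.3 -2.4  3.8] T [-0.59  0.75 -0.26] g 29.7
```

```bash
python3 -m crank '[[[0.034,0,-0.019,0,-1],[0.07,0,-0.036,0,-1],[0.107,0,-0.05,0,-1],[0.145,0,-0.06,0,-1],[0.145,0,-0.06,0,-1]]]'; python3 d.py .5045 .0906 .1947 -6.45; cat > top.py <<'E'
from h import *
s=snap('wrist');hsv=cv2.cvtColor(s['frame'],cv2.COLOR_RGB2HSV);H,S,V=[hsv[...,i].astype(int) for i in range(3)]
br=(H>=4)&(H<18)&(S>80)&(V>40); br[250:]=0; br[:60]=0
k,l,st,c=cv2.connectedComponentsWithStats(br.astype(np.uint8))
print('brown',[(c[i].round(0).tolist(),int(st[i,4])) for i in range(1,k) if st[i,4]>15])
b=(H>100)&(H<125)&(S>120)&(V>130)
k,l,st,c=cv2.connectedComponentsWithStats(b.astype(np.uint8))
print('brightblue',[(c[i].round(0).tolist(),st[i].tolist()) for i in range(1,k) if st[i,4]>30])
E
python3 top.py
```

```text
t: 18.32
eef_pos: [0.5393, 0.0857, 0.2096]
tool_rot: [[0.994, -0.113, -0.001], [-0.113, -0.994, -0.001], [-0.001, 0.001, -1.0]]
contact_force: [-3.1, -5.6, 1.1]
width: 0.0214
finger_force: 29.9
t 18.32 p [0.5393 0.0857 0.2096] yaw -6.48 zax [-0.001 -0.001 -1.   ] rows [-0.14  -0.004  0.06 ] tw -0.001 w 0.0214 F [-3.1 -5.6  1.1] T [-1.71  0.89 -0.07] g 29.9
brown [([121.0, 70.0], 914), ([329.0, 184.0], 976), ([307.0, 204.0], 367)]
brightblue [([514.0, 108.0], [505, 103, 20, 13, 73]), ([529.0, 134.0], [520, 118, 16, 31, 81]), ([386.0, 257.0], [370, 256, 34, 2, 35]), ([318.0, 281.0], [298, 271, 43, 19, 639])]
```

```bash
python3 -m crank '[[[0.039,0,-0.008,0,-1],[0.077,0,-0.014,0,-1],[0.117,0,-0.017,0,-1],[0.156,0,-0.017,0,-1],[0.156,0,-0.017,0,-1]]]'; python3 d.py .5045 .0906 .1947 -6.45; python3 top.py
```

```text
t: 19.0
eef_pos: [0.5789, 0.0825, 0.2142]
tool_rot: [[0.994, -0.112, 0.001], [-0.112, -0.994, 0.001], [0.001, -0.001, -1.0]]
contact_force: [0.1, 0.5, -0.4]
width: 0.0006
finger_force: 0.0
t 19.0 p [0.5789 0.0825 0.2142] yaw -6.44 zax [ 0.001  0.001 -1.   ] rows [-0.299  0.001  0.078] tw 0.0 w 0.0006 F [ 0.1  0.5 -0.4] T [0.04 0.05 0.  ] g 0.0
brown [([139.0, 100.0], 1196), ([327.0, 219.0], 328), ([342.0, 235.0], 21)]
brightblue []
```

```bash
python3 - <<'E'
from tri import *
for n,w in(('scene',45),('wrist',200)):
    s=snap(n);u=proj(s,(.5327,.082,.16));hsv=cv2.cvtColor(s['frame'],cv2.COLOR_RGB2HSV);H,S,V=[hsv[...,i].astype(int) for i in range(3)]
    for nm,b in(('bright',(V>120)&(S>120)),('dark',(S>185)&(V<130)&(V>70))):
        b=b&(H>100)&(H<125)
        k,l,st,c=cv2.connectedComponentsWithStats(b.astype(np.uint8))
        print(n,nm,u.round(),[(c[i].round(0).tolist(),st[i].tolist()) for i in range(1,k) if st[i,4]>12 and np.linalg.norm(c[i]-u)<w])
    print('tester px sample', s['frame'][tuple(proj(s,(.47,.0,.07)).astype(int)[::-1])] if n=='scene' else '')
E
```

```text
scene bright [333. 170.] [([318.0, 149.0], [315, 147, 6, 5, 18]), ([301.0, 198.0], [277, 161, 46, 67, 1389])]
scene dark [333. 170.] [([321.0, 161.0], [309, 150, 21, 27, 128])]
tester px sample [ 28  67 121]
wrist bright [326. 272.] [([502.0, 229.0], [495, 229, 15, 3, 15]), ([478.0, 230.0], [472, 230, 13, 1, 13]), ([395.0, 257.0], [389, 257, 13, 1, 13]), ([435.0, 288.0], [422, 287, 27, 2, 27]), ([496.0, 287.0], [488, 287, 17, 1, 17])]
wrist dark [326. 272.] [([405.0, 190.0], [249, 126, 284, 163, 18590]), ([479.0, 212.0], [475, 211, 10, 4, 29]), ([321.0, 337.0], [319, 323, 5, 28, 71])]
tester px sample
```

```bash
python3 -m crank '[[[0,0,-0.2,0,-1],[0,0,-0.4,0,0.3],[-0.2,0,-0.57,0,0.3],[-0.32,0,-0.57,0,0.3],[-0.32,0,-0.57,0,0.3]]]'
cat > loc.py <<'E'
from tri import *
# handle end disc: bright blue in scene and wrist near hopper
def big(s,u,w):
    hsv=cv2.cvtColor(s['frame'],cv2.COLOR_RGB2HSV);H,S,V=[hsv[...,i].astype(int) for i in range(3)]
    out=[]
    for nm,b in(('end',(V>125)&(S>120)),):
        b=b&(H>100)&(H<125);k,l,st,c=cv2.connectedComponentsWithStats(b.astype(np.uint8))
        out=[(c[i],st[i]) for i in range(1,k) if st[i,4]>10 and np.linalg.norm(c[i]-u)<w]
    return out
a=snap('scene');b=snap('wrist');P=(.5,.09,.2)
A=big(a,proj(a,P),40);B=big(b,proj(b,P),110)
x=np.array([.994,-.112,0]);y=np.array([-.112,-.994,0])
for c,st in A:
    for d,t in B:
        p,e=tri(ray(a,c),ray(b,d))
        print(c.round(1),st.tolist(),d.round(1),t.tolist(),p,e,'s',(p@x).round(4),'lat',(p@y).round(4))
# wrist handle column profile
hsv=cv2.cvtColor(b['frame'],cv2.COLOR_RGB2HSV);H,S,V=[hsv[...,i].astype(int) for i in range(3)]
m=(H>100)&(H<125)&(S>195);
if B:
    d=max(B,key=lambda q:q[1][4])[0].astype(int)
    for r in range(d[1]-60,d[1]+12,6):
        xs=np.nonzero(m[r,d[0]-25:d[0]+26])[0]; print(r,(xs.min()+d[0]-25,xs.max()+d[0]-25,len(xs)) if len(xs) else None,end=' ')
br=(H>=4)&(H<18)&(S>80)&(V>40); br[250:]=0
k,l,st,c=cv2.connectedComponentsWithStats(br.astype(np.uint8));print('brown',[(c[i].round(0).tolist(),st[i].tolist()) for i in range(1,k) if st[i,4]>25])
E
python3 loc.py; python3 d.py .5045 .0906 .1947 -6.45
```

```text
t: 19.77
eef_pos: [0.4973, 0.0917, 0.3579]
tool_rot: [[0.994, -0.111, 0.003], [-0.111, -0.994, -0.001], [0.003, 0.001, -1.0]]
contact_force: [-0.5, -0.2, -0.7]
width: 0.0372
finger_force: 0.0
[321.8 150.5] [319, 149, 7, 4, 20] [331.4 196.9] [322, 189, 20, 17, 261] [0.4974 0.0789 0.227 ] 0.0007 s 0.4856 lat -0.1341
[312.  170.2] [304, 161, 19, 21, 97] [331.4 196.9] [322, 189, 20, 17, 261] [0.47   0.0762 0.1266] 0.0077 s 0.4586 lat -0.1284
136 None 142 None 148 None 154 None 160 (np.int64(323), np.int64(330), 8) 166 (np.int64(318), np.int64(334), 17) 172 (np.int64(319), np.int64(335), 17) 178 (np.int64(319), np.int64(337), 19) 184 (np.int64(320), np.int64(338), 18) 190 (np.int64(321), np.int64(352), 23) 196 (np.int64(322), np.int64(346), 22) 202 (np.int64(323), np.int64(356), 21) brown [([183.0, 56.0], [154, 42, 59, 29, 689]), ([324.0, 139.0], [311, 121, 27, 37, 451]), ([312.0, 152.0], [303, 145, 22, 14, 181])]
t 19.88 p [0.4988 0.091  0.3569] yaw -6.45 zax [ 0.001 -0.    -1.   ] rows [ 0.023 -0.001  0.649] tw 0.0 w 0.045 F [-0.  -0.2 -0.7] T [ 0.07 -0.04 -0.05] g 0.0
```

```bash
python3 -m crank '[[[0.052,0.042,0.2,0,0.3],[0.052,0.042,0.42,0,0.3],[0.052,0.042,0.56,0,0.3],[0.052,0.042,0.672,0,0.3],[0.052,0.042,0.672,0,0.3],[0.052,0.042,0.672,0,-1],[0.052,0.042,0.672,0,-1],[0.052,0.042,0.672,0,-1],[0.052,0.042,0.672,0,-1],[0.052,0.042,0.672,0,-1]]]'; python3 d.py .5 .09 .19 -6.45
python3 -m crank '[[[-0.006,0,-0.03,0,-1],[-0.012,-0.02,-0.064,0,-1],[-0.012,-0.03,-0.064,0,-1],[-0.012,-0.03,-0.064,0,-1]]]'; python3 d.py .5 .09 .19 -6.45;python3 top.py
```

```text
t: 21.12
eef_pos: [0.5104, 0.08, 0.1889]
tool_rot: [[0.994, -0.111, 0.0], [-0.111, -0.994, 0.001], [0.0, -0.001, -1.0]]
contact_force: [-1.5, 4.4, 1.9]
width: 0.0223
finger_force: 29.0
t 21.12 p [0.5104 0.08   0.1889] yaw -6.4 zax [ 0.     0.001 -1.   ] rows [-0.046 -0.035 -0.004] tw 0.001 w 0.0223 F [-1.5  4.4  1.9] T [1.35 0.36 0.23] g 29.0
t: 21.62
eef_pos: [0.5083, 0.0871, 0.2047]
tool_rot: [[0.994, -0.112, 0.0], [-0.112, -0.994, -0.0], [0.0, 0.0, -1.0]]
contact_force: [0.5, 0.4, -2.6]
width: 0.0212
finger_force: 29.7
t 21.62 p [0.5083 0.0871 0.2047] yaw -6.43 zax [ 0. -0. -1.] rows [-0.034 -0.008  0.059] tw 0.001 w 0.0212 F [ 0.5  0.4 -2.6] T [0.04 0.05 0.04] g 29.7
brown [([319.0, 173.0], 2070)]
brightblue [([511.0, 86.0], [462, 56, 82, 73, 2277]), ([249.0, 81.0], [241, 64, 27, 35, 207]), ([461.0, 75.0], [455, 67, 12, 17, 77]), ([269.0, 76.0], [263, 70, 14, 11, 36]), ([481.0, 73.0], [475, 70, 11, 8, 35]), ([466.0, 95.0], [459, 85, 14, 19, 104]), ([432.0, 125.0], [429, 119, 7, 12, 38]), ([459.0, 129.0], [453, 119, 9, 23, 44]), ([530.0, 134.0], [523, 127, 15, 14, 111]), ([485.0, 161.0], [459, 157, 50, 13, 119]), ([519.0, 173.0], [508, 161, 25, 21, 117]), ([518.0, 193.0], [510, 186, 20, 17, 45]), ([266.0, 242.0], [255, 221, 25, 37, 470]), ([367.0, 238.0], [361, 231, 14, 17, 107]), ([389.0, 255.0], [366, 249, 60, 9, 149]), ([318.0, 288.0], [306, 287, 26, 3, 59])]
```

```bash
python3 -m crank '[[[0.033,0,-0.018,0,-1],[0.066,0,-0.033,0,-1],[0.1,0,-0.046,0,-1],[0.136,0,-0.056,0,-1],[0.136,0,-0.056,0,-1]]]'; python3 d.py .5 .09 .19 -6.45;python3 top.py|head -1; python3 loc.py | head -4
```

```text
t: 22.3
eef_pos: [0.5426, 0.0833, 0.2188]
tool_rot: [[0.994, -0.112, -0.0], [-0.112, -0.994, 0.0], [-0.0, -0.0, -1.0]]
contact_force: [-3.1, 1.3, 3.5]
width: 0.0213
finger_force: 30.0
t 22.3 p [0.5426 0.0833 0.2188] yaw -6.45 zax [-0.  0. -1.] rows [-0.172 -0.007  0.115] tw 0.0 w 0.0213 F [-3.1  1.3  3.5] T [0.19 0.9  0.02] g 30.0
brown [([131.0, 72.0], 1069), ([319.0, 189.0], 1713)]
[308.8 177. ] [294, 161, 30, 32, 319] [389.5 214.4] [387, 211, 6, 7, 25] [0.5115 0.0225 0.1577] 0.0497 s 0.5059 lat -0.0797
[308.8 177. ] [294, 161, 30, 32, 319] [403.4 235. ] [400, 231, 6, 9, 22] [0.5047 0.0165 0.1648] 0.0311 s 0.4998 lat -0.0729
[308.8 177. ] [294, 161, 30, 32, 319] [260.2 245.9] [258, 243, 5, 7, 16] [ 0.4048  0.1958 -0.0837] 0.0471 s 0.3804 lat -0.24
[308.8 177. ] [294, 161, 30, 32, 319] [392.4 248.2] [390, 245, 7, 8, 25] [0.4946 0.0248 0.154 ] 0.0213 s 0.4889 lat -0.08
```

```bash
python3 -m crank '[[[0.036,0,-0.012,0,-1],[0.072,0,-0.018,0,-1],[0.072,0,-0.018,0,-1]]]'; python3 d.py .5 .09 .19 -6.45;python3 top.py|head -1
```

```text
t: 22.82
eef_pos: [0.5606, 0.0812, 0.2233]
tool_rot: [[0.994, -0.112, 0.0], [-0.112, -0.994, 0.0], [0.0, -0.0, -1.0]]
contact_force: [-3.6, 1.1, 2.4]
width: 0.0208
finger_force: 30.0
t 22.82 p [0.5606 0.0812 0.2233] yaw -6.45 zax [ 0.  0. -1.] rows [-0.245 -0.007  0.133] tw -0.0 w 0.0208 F [-3.6  1.1  2.4] T [0.31 0.9  0.  ] g 30.0
brown [([139.0, 85.0], 1201), ([324.0, 197.0], 969), ([302.0, 216.0], 316)]
```

```bash
python3 -m crank '[[[0.018,0,-0.004,0,-1],[0.036,0,-0.007,0,-1],[0.036,0,-0.007,0,-1]]]'; python3 d.py .5 .09 .19 -6.45;python3 top.py|head -1; python3 nuts.py | head -1
```

```text
t: 23.25
eef_pos: [0.5692, 0.0801, 0.2248]
tool_rot: [[0.994, -0.112, -0.0], [-0.112, -0.994, 0.0], [-0.0, -0.0, -1.0]]
contact_force: [-2.8, 0.6, -1.8]
width: 0.0201
finger_force: 29.6
t 23.25 p [0.5692 0.0801 0.2248] yaw -6.45 zax [-0.  0. -1.] rows [-0.279 -0.008  0.139] tw -0.0 w 0.0201 F [-2.8  0.6 -1.8] T [ 0.32  0.9  -0.02] g 29.6
brown [([140.0, 93.0], 1175), ([323.0, 206.0], 957), ([301.0, 222.0], 205)]
scene hopper px [332. 183.] [([343.0, 182.0], 78)]
```

```bash
python3 -m crank '[[[-0.02,0,-0.01,0,-1],[-0.05,0,-0.03,0,-1],[-0.08,0,-0.04,0,-1],[-0.1,0,-0.05,0,-1],[-0.1,0,-0.05,0,-1],[-0.1,0,-0.05,0,-1]]]'; python3 d.py .5 .09 .19 -6.45;python3 top.py|head -1; python3 nuts.py | head -1
```

```text
t: 24.2
eef_pos: [0.5442, 0.0829, 0.2374]
tool_rot: [[0.994, -0.112, 0.0], [-0.112, -0.994, 0.0], [0.0, -0.0, -1.0]]
contact_force: [-0.5, -0.2, -1.5]
width: 0.0201
finger_force: 29.9
t 24.2 p [0.5442 0.0829 0.2374] yaw -6.44 zax [ 0.  0. -1.] rows [-0.179 -0.008  0.19 ] tw 0.0 w 0.0201 F [-0.5 -0.2 -1.5] T [ 0.03 -0.01  0.04] g 29.9
brown [([142.0, 74.0], 1094), ([321.0, 170.0], 424), ([315.0, 197.0], 327)]
scene hopper px [332. 183.] [([341.0, 177.0], 24), ([325.0, 184.0], 52), ([339.0, 189.0], 26)]
```

```bash
python3 -m crank '[[[-0.03,0,0,0,-1],[0.01,0,0,0,-1],[-0.03,0,0,0,-1],[0.01,0,0,0,-1],[0,0.02,0,0,-1],[0,-0.02,0,0,-1],[0,0.02,0,0,-1],[0,0,0,0,-1],[0,0,-0.05,0,-1],[0,0,-0.08,0,-1],[0,0,-0.08,0,-1]]]'; python3 d.py .5 .09 .19 -6.45
cat > br.py <<'E'
from tri import *
D={}
for n in('scene','wrist'):
    s=snap(n);hsv=cv2.cvtColor(s['frame'],cv2.COLOR_RGB2HSV);H,S,V=[hsv[...,i].astype(int) for i in range(3)]
    b=(H>=4)&(H<18)&(S>80)&(V>35);u=proj(s,(.53,.083,.1));w=35 if n=='scene' else 130
    k,l,st,c=cv2.connectedComponentsWithStats(b.astype(np.uint8))
    # expected px radius of a nut at hopper floor / cup
    K=s['camera_matrix'][0,0];dist=np.linalg.norm(s['position']-np.array([.53,.083,.1]))
    D[n]=(s,[(c[i],int(st[i,4])) for i in range(1,k) if st[i,4]>8 and np.linalg.norm(c[i]-u)<w]);print(n,u.round(),'nut area~',round(3.14*(K*.01/dist)**2),[(c.round(0).tolist(),a) for c,a in D[n][1]])
x=np.array([.994,-.112,0]);y=np.array([-.112,-.994,0])
for c,a in D['scene'][1]:
    for d,e in D['wrist'][1]:
        p,r=tri(ray(D['scene'][0],c),ray(D['wrist'][0],d))
        if r<.008: print(c.round(0),d.round(0),p,r,'s',(p@x).round(3))
E
python3 br.py
```

```text
t: 25.78
eef_pos: [0.5444, 0.0831, 0.2583]
tool_rot: [[0.994, -0.112, 0.001], [-0.112, -0.994, 0.0], [0.001, -0.0, -1.0]]
contact_force: [0.1, -0.9, 1.0]
width: 0.0004
finger_force: 0.0
t 25.77 p [0.5444 0.0831 0.2583] yaw -6.44 zax [ 0.001  0.    -1.   ] rows [-0.18  -0.007  0.273] tw 0.0 w 0.0004 F [ 0.1 -0.9  1. ] T [0.04 0.03 0.05] g 0.0
scene [331. 182.] nut area~ 34 [([343.0, 185.0], 26), ([334.0, 189.0], 44)]
wrist [321. 204.] nut area~ 248 [([299.0, 173.0], 49)]
[343. 185.] [299. 173.] [0.5629 0.1028 0.0839] 0.0056 s 0.548
```

```bash
python3 -m crank '[[[0,0,-0.2,0,-1],[0,0,-0.4,0,0.3],[-0.2,0,-0.4,0,0.3],[-0.2,0,-0.4,0,0.3],[-0.2,0,-0.4,0,0.3]]]' | head -2; python3 loc.py; python3 br.py;python3 d.py .5 .09 .19 -6.45
```

```text
t: 26.5
eef_pos: [0.4946, 0.0883, 0.3574]
[316.7 148.1] [310, 139, 14, 19, 83] [299.6 220.2] [288, 194, 25, 54, 599] [0.4593 0.1162 0.183 ] 0.0009 s 0.4435 lat -0.1669
[311.3 168.8] [306, 161, 11, 15, 49] [299.6 220.2] [288, 194, 25, 54, 599] [0.4263 0.1298 0.0595] 0.0098 s 0.4092 lat -0.1768
[307.  178.2] [303, 175, 7, 7, 19] [299.6 220.2] [288, 194, 25, 54, 599] [ 0.4053  0.1366 -0.0076] 0.0087 s 0.3876 lat -0.1812
160 None 166 (np.int64(274), np.int64(274), 1) 172 (np.int64(279), np.int64(279), 1) 178 (np.int64(279), np.int64(279), 1) 184 (np.int64(274), np.int64(288), 4) 190 (np.int64(274), np.int64(294), 7) 196 (np.int64(275), np.int64(310), 15) 202 (np.int64(275), np.int64(317), 20) 208 (np.int64(275), np.int64(315), 21) 214 (np.int64(276), np.int64(322), 24) 220 (np.int64(293), np.int64(309), 17) 226 (np.int64(291), np.int64(308), 18) brown [([181.0, 53.0], [152, 39, 59, 30, 700])]
scene [331. 182.] nut area~ 34 [([343.0, 185.0], 27), ([334.0, 189.0], 44)]
wrist [320. 152.] nut area~ 155 []
t 26.7 p [0.4948 0.0885 0.357 ] yaw -6.44 zax [-0.001  0.    -1.   ] rows [ 0.021 -0.008  0.668] tw 0.0 w 0.0531 F [ 0.8 -0.2  0.1] T [ 0.06  0.03 -0.03] g 0.0
```

```bash
python3 - <<'E'
from tri import *
x=np.array([.994,-.112,0]);y=np.array([-.112,-.994,0])
pts={}
S={}
for n in('scene','wrist'):
    s=snap(n);S[n]=s;hsv=cv2.cvtColor(s['frame'],cv2.COLOR_RGB2HSV);H,Sa,V=[hsv[...,i].astype(int) for i in range(3)]
    b=((H>100)&(H<125)&(Sa>120)&(V>125)).astype(np.uint8);k,l,st,c=cv2.connectedComponentsWithStats(b)
    u=np.array((316.7,148.1) if n=='scene' else (299.6,220.2));i=1+np.argmin(np.linalg.norm(c[1:]-u,axis=1))
    ys,xs=np.nonzero(l==i);P=np.c_[xs,ys].astype(float);m=P.mean(0);d=np.linalg.svd(P-m)[2][0]; d*=np.sign(d@((-1,-1) if n=='scene' else (0,1)));t=(P-m)@d
    pts[n]=(m+d*t.max(),m+d*t.min());print(n,m,d,t.min(),t.max())
E_=tri(ray(S['scene'],pts['scene'][0]),ray(S['wrist'],pts['wrist'][0]));R=tri(ray(S['scene'],pts['scene'][1]),ray(S['wrist'],pts['wrist'][1]))
print('end',E_,E_[0]@x,E_[0]@y,'root',R,R[0]@x,R[0]@y);d=E_[0]-R[0];print(np.linalg.norm(d),'elev',np.degrees(np.arcsin(d[2]/np.linalg.norm(d))),'az',np.degrees(np.arctan2(d@y,-d@x)))
# brightness samples inside cup region in the wrist view, on circle about the extrapolated cup axis
ax=R[0]-d/np.linalg.norm(d)*.047; print('axis pt',ax); w=S['wrist'];u=proj(w,ax).astype(int);print(u,[w['frame'][u[1]+dy,u[0]+dx].tolist() for dx,dy in((0,0),(-25,0),(25,0),(0,-25),(0,25))])
E
```

```text
scene [316.72289157 148.13253012] [-0.55860956 -0.82943074] -10.031974181710932 10.500842015272703
wrist [299.70540098 220.23567921] [-0.33020938  0.94390771] -27.83322367171756 26.29655881890716
end (array([0.4325, 0.1293, 0.1944]), 0.0006) 0.4154234 -0.1769642 root (array([0.4873, 0.1019, 0.1745]), 0.0006) 0.47296340000000003 -0.1558662
0.06441901893074747 elev 17.99385436939762 az -20.136303428248123
axis pt [0.52728198 0.08190901 0.159981  ]
[321 157] [[164, 167, 169], [82, 82, 81], [128, 130, 127], [132, 131, 129], [157, 159, 161]]
```

The nuts are out. The wrist camera sees none in the cup, which lies upright, pitched 18°, on top of the hopper. The handle measures 64 mm long, as it should. I re-grip it at its new yaw and lift.

```bash
python3 -m crank '[[[-0.05,-0.04,0.1,0.2,0.3],[-0.097,-0.072,0.3,0.447,0.3],[-0.097,-0.072,0.5,0.447,0.3],[-0.097,-0.072,0.68,0.447,0.3],[-0.097,-0.072,0.784,0.447,0.3],[-0.097,-0.072,0.784,0.447,0.3],[-0.097,-0.072,0.784,0.447,-1],[-0.097,-0.072,0.784,0.447,-1],[-0.097,-0.072,0.784,0.447,-1],[-0.097,-0.072,0.784,0.447,-1],[-0.097,-0.072,0.784,0.447,-1]]]'; python3 d.py .47 .1 .16 -26.6
python3 -m crank '[[[0,0,-0.06,0,-1],[0,0,-0.14,0,-1],[0,0,-0.22,0,-1],[0,0,-0.3,0,-1],[0,0,-0.35,0,-1],[0,0,-0.35,0,-1]]]'; python3 d.py .37 -.2 .26 -6.45; python3 br.py; python3 - <<'E'
from h import *
s=snap('top');hsv=cv2.cvtColor(s['frame'],cv2.COLOR_RGB2HSV);H,S,V=[hsv[...,i].astype(int) for i in range(3)]
b=(H>=4)&(H<18)&(S>80)&(V>35);k,l,st,c=cv2.connectedComponentsWithStats(b.astype(np.uint8));print([(c[i].round(0).tolist(),int(st[i,4])) for i in range(1,k) if st[i,4]>5])
E
```

```text
t: 28.18
eef_pos: [0.4723, 0.1092, 0.1616]
tool_rot: [[0.895, -0.447, 0.0], [-0.447, -0.895, 0.0], [0.0, -0.0, -1.0]]
contact_force: [0.2, 0.1, 0.6]
width: 0.0215
finger_force: 30.0
t 28.18 p [0.4723 0.1092 0.1616] yaw -26.56 zax [ 0.  0. -1.] rows [0.008 0.037 0.006] tw 0.001 w 0.0215 F [0.2 0.1 0.6] T [ 0.06  0.02 -0.03] g 30.0
t: 28.92
eef_pos: [0.4726, 0.1093, 0.2498]
tool_rot: [[0.895, -0.447, 0.001], [-0.447, -0.895, 0.0], [0.001, -0.001, -1.0]]
contact_force: [-0.4, -0.1, -2.0]
width: 0.0211
finger_force: 30.0
t 28.93 p [0.4726 0.1093 0.2498] yaw -26.55 zax [ 0.001  0.    -1.   ] rows [ 0.186  1.29  -0.042] tw -0.447 w 0.0211 F [-0.4 -0.1 -2. ] T [0.09 0.04 0.02] g 30.0
scene [331. 182.] nut area~ 34 [([325.0, 181.0], 51), ([343.0, 185.0], 28), ([333.0, 188.0], 70)]
wrist [317. 133.] nut area~ 278 []
[([214.0, 149.0], 10), ([194.0, 153.0], 6), ([200.0, 153.0], 8)]
```

```bash
python3 -m crank '[[[-0.07,0.05,-0.07,0,-1],[-0.15,0.15,-0.14,-0.05,-1],[-0.2,0.28,-0.2,-0.1,-1],[-0.228,0.42,-0.2,-0.18,-1],[-0.18,0.56,-0.2,-0.26,-1],[-0.12,0.7,-0.2,-0.34,-1],[-0.06,0.84,-0.2,-0.41,-1],[0,0.95,-0.2,-0.447,-1],[0.04,1,-0.2,-0.447,-1],[0.04,1,-0.2,-0.447,-1]]]'; python3 d.py .4914 -.336 .2 -6.45
```

```text
t: 30.32
eef_pos: [0.3696, -0.1188, 0.2985]
tool_rot: [[0.994, -0.113, -0.001], [-0.113, -0.994, 0.001], [-0.001, -0.001, -1.0]]
contact_force: [0.2, -0.8, -0.9]
width: 0.0214
finger_force: 30.0
t 30.32 p [ 0.3696 -0.1188  0.2985] yaw -6.52 zax [-0.001  0.001 -1.   ] rows [0.583 0.808 0.393] tw -0.001 w 0.0214 F [ 0.2 -0.8 -0.9] T [0.11 0.05 0.  ] g 30.0
```

```bash
python3 -m crank '[[[0,0.12,0,0,-1],[0.05,0.27,0,0,-1],[0.14,0.42,0,0,-1],[0.25,0.56,0.05,0,-1],[0.36,0.67,0.15,0,-1],[0.46,0.75,0.3,0,-1],[0.53,0.79,0.45,0,-1],[0.57,0.808,0.6,0,-1],[0.583,0.808,0.7,0,-1],[0.583,0.808,0.75,0,-1],[0.583,0.808,0.75,0,-1]]]'; python3 d.py .4914 -.336 .036 -6.45; python3 pitch.py; python3 - <<'E'
from h import *
f=snap('wrist')['frame'].astype(int)
g=f[:,317:323].mean((1,2));d=np.diff(g);i=np.argsort(-abs(d[:260]))[:12];print(sorted(zip(i.tolist(),d[i].round(0).tolist())))
E
```

```text
t: 31.7
eef_pos: [0.4918, -0.335, 0.1112]
tool_rot: [[0.994, -0.112, -0.001], [-0.112, -0.994, 0.001], [-0.001, -0.001, -1.0]]
contact_force: [-0.3, -0.2, -0.0]
width: 0.0214
finger_force: 30.0
t 31.7 p [ 0.4918 -0.335   0.1112] yaw -6.41 zax [-0.001  0.001 -1.   ] rows [-0.001  0.004  0.301] tw 0.001 w 0.0214 F [-0.3 -0.2 -0. ] T [0.03 0.12 0.  ] g 30.0
0 [[320.0, 27.0], [320.0, 235.0], [422.0, 139.0], [218.0, 139.0], [320.0, 84.0]]
6 [[320.0, 34.0], [320.0, 233.0], [418.0, 137.0], [222.0, 137.0], [320.0, 93.0]]
12 [[320.0, 42.0], [320.0, 230.0], [414.0, 136.0], [226.0, 136.0], [320.0, 104.0]]
18 [[320.0, 52.0], [320.0, 228.0], [410.0, 137.0], [230.0, 137.0], [320.0, 114.0]]
24 [[320.0, 62.0], [320.0, 226.0], [407.0, 139.0], [233.0, 139.0], [320.0, 125.0]]
30 [[320.0, 73.0], [320.0, 225.0], [404.0, 143.0], [237.0, 143.0], [320.0, 136.0]]
36 [[320.0, 84.0], [320.0, 224.0], [401.0, 147.0], [240.0, 147.0], [320.0, 147.0]]
42 [[320.0, 96.0], [320.0, 223.0], [398.0, 151.0], [242.0, 151.0], [320.0, 158.0]]
48 [[320.0, 108.0], [320.0, 222.0], [395.0, 157.0], [245.0, 157.0], [320.0, 169.0]]
col320 [(10, [124, 127, 118]), (14, [127, 130, 121]), (18, [68, 69, 65]), (22, [110, 111, 105]), (26, [120, 124, 114]), (30, [124, 127, 117]), (34, [126, 129, 120]), (38, [126, 129, 119]), (42, [124, 128, 119]), (46, [124, 126, 117]), (50, [125, 127, 117]), (54, [125, 129, 119]), (58, [125, 127, 118]), (62, [125, 128, 118]), (66, [139, 141, 144])]
[21 16 67 15 22] [-22.8 -22.7 -21.3 -19.6 -16.7]
[(16, -19.0), (17, -24.0), (21, 17.0), (22, 23.0), (23, 18.0), (63, 11.0), (67, -21.0), (121, 19.0), (207, -39.0), (208, -49.0), (209, -14.0), (223, 41.0)]
```

```bash
python3 -m crank '[[[0,0,0.06,0,-1],[0,0,0.12,0,-1],[0,0,0.155,0,-1],[-0.02,0,0.173,0,-1],[-0.038,0,0.192,0,-1],[-0.055,0,0.21,0,-1],[-0.068,0,0.228,0,-1],[-0.08,0,0.246,0,-1],[-0.092,0,0.265,0,-1],[-0.104,0,0.286,0,-1],[-0.115,0,0.307,0,-1],[-0.115,0,0.309,0,-1]]]'; python3 d.py .4914 -.336 .036 -6.45; python3 - <<'E'
from h import *
f=snap('wrist')['frame'].astype(int)
g=f[:,317:323].mean((1,2));d=np.diff(g);i=np.argsort(-abs(d[:260]))[:12];print(sorted(zip(i.tolist(),d[i].round(0).tolist())))
E
```

```text
t: 33.3
eef_pos: [0.4625, -0.3333, 0.0339]
tool_rot: [[0.994, -0.113, -0.001], [-0.113, -0.994, -0.0], [-0.0, 0.001, -1.0]]
contact_force: [-6.4, -3.4, 10.4]
width: 0.0215
finger_force: 30.0
t 33.3 p [ 0.4625 -0.3333  0.0339] yaw -6.47 zax [-0.001 -0.    -1.   ] rows [ 0.116 -0.002 -0.008] tw -0.0 w 0.0215 F [-6.4 -3.4 10.4] T [-0.85  1.39 -0.09] g 30.0
[(32, 7.0), (37, 8.0), (38, -38.0), (39, -43.0), (78, 16.0), (79, 53.0), (80, 14.0), (184, -34.0), (185, -35.0), (234, -26.0), (235, 13.0), (236, 19.0)]
```

```bash
python3 -m crank '[[[0,0,0,0,0],[0,0,0,0,0.3],[0,0,0,0,0.3],[0,0,0,0,0.3],[0,0,-0.15,0,0.3],[0,0,-0.4,0,0.3],[0,0,-0.7,0,0.3],[0,0,-0.7,0,0.3]]]'; python3 - <<'E'
from tri import *
S={n:snap(n) for n in('top','scene','wrist')}
for n,s in S.items():
    hsv=cv2.cvtColor(s['frame'],cv2.COLOR_RGB2HSV);H,Sa,V=[hsv[...,i].astype(int) for i in range(3)]
    b=((H>100)&(H<125)&(Sa>120)&(V>50)).astype(np.uint8);k,l,st,c=cv2.connectedComponentsWithStats(b)
    u=proj(s,(.45,-.332,.05));i=1+np.argmin(np.linalg.norm(c[1:]-u,axis=1)+1e3*(st[1:,4]<40))
    ys,xs=np.nonzero(l==i);P=np.array([plane(s,p,.05)[:2] for p in zip(xs,ys)]);m=P.mean(0);d=np.linalg.svd(P-m)[2][0];d*=-np.sign(d[0]);t=(P-m)@d
    br=(H>=4)&(H<18)&(Sa>80)&(V>35);a=proj(s,(.53,-.343,.02)).astype(int);w={'top':15,'scene':20,'wrist':80}[n];y0=max(0,a[1]-w)
    print(n,u.round(),c[i].round(1),st[i].tolist(),'handle on z=.05',m.round(4),d.round(3),'len',np.ptp(t).round(4),'brown in cup',int(br[y0:a[1]+w,a[0]-w:a[0]+w].sum()))
s=S['scene'];hsv=cv2.cvtColor(s['frame'],cv2.COLOR_RGB2HSV);br=(hsv[...,0]>=4)&(hsv[...,0]<18)&(hsv[...,1]>80)&(hsv[...,2]>35)
for n in('scene','top'):
    s=S[n];h=cv2.cvtColor(s['frame'],cv2.COLOR_RGB2HSV);br=((h[...,0]>=4)&(h[...,0]<18)&(h[...,1]>80)&(h[...,2]>35)).astype(np.uint8);k,l,st,c=cv2.connectedComponentsWithStats(br);u=proj(s,(.533,.083,.09))
    print(n,'hopper',u.round(),[(c[i].round(1).tolist(),st[i].tolist()) for i in range(1,k) if st[i,4]>4 and np.linalg.norm(c[i]-u)<60])
E
```

```text
t: 34.35
eef_pos: [0.4645, -0.3335, 0.2134]
tool_rot: [[0.994, -0.112, 0.005], [-0.112, -0.994, -0.003], [0.005, 0.003, -1.0]]
contact_force: [0.3, -0.5, -0.7]
width: 0.0609
finger_force: 0.0
top [406. 234.] [403.2 238.9] [399, 232, 9, 15, 87] handle on z=.05 [ 0.4366 -0.3249] [-0.978  0.209] len 0.0409 brown in cup 0
scene [233. 285.] [232.4 283.6] [224, 275, 18, 18, 147] handle on z=.05 [ 0.4461 -0.329 ] [-0.971  0.239] len 0.0645 brown in cup 0
wrist [320. 203.] [316.9 206.1] [306, 178, 24, 57, 971] handle on z=.05 [ 0.4465 -0.3285] [-0.974  0.226] len 0.0659 brown in cup 0
scene hopper [332. 185.] [([324.7, 180.7], [320, 176, 10, 10, 51]), ([342.8, 184.8], [340, 182, 7, 6, 28]), ([333.0, 187.7], [327, 184, 12, 9, 71])]
top hopper [266. 203.] [([260.1, 193.8], [257, 191, 7, 6, 30]), ([268.3, 201.0], [262, 196, 12, 12, 82]), ([260.6, 212.4], [258, 210, 6, 6, 31]), ([268.0, 214.1], [266, 212, 5, 6, 26])]
```

The cup stands level on the bench: the handle has its proper length on its 45 mm plane in both views, and no brown shows inside. In the top view the brown blobs in the hopper add up to six nuts. Next I measure the catch tab and the lever bar.

```bash
python3 - <<'E'
from tri import *
T,S=snap('top'),snap('scene')
def comps(s,f,mn):
    h=cv2.cvtColor(s['frame'],cv2.COLOR_RGB2HSV).astype(int);k,l,st,c=cv2.connectedComponentsWithStats(f(h[...,0],h[...,1],h[...,2]).astype(np.uint8));u=proj(s,(.54,-.1,.15))
    return [(c[i],st[i],np.argwhere(l==i)[:,::-1]) for i in range(1,k) if st[i,4]>=mn and np.linalg.norm(c[i]-u)<60]
red=lambda H,Sa,V:((H<4)|(H>172))&(Sa>150)&(V>70)
blk=lambda H,Sa,V:(V<40)
for nm,f,z in(('red',red,.158),('blk',blk,.21)):
    for n,s in(('top',T),('scene',S)):
        for c,st,P in comps(s,f,12): print(nm,n,c.round(1),st.tolist(),plane(s,c,z).round(4))
# tester pose from blue top's four sides (top view)
h=cv2.cvtColor(T['frame'],cv2.COLOR_RGB2HSV).astype(int);b=((h[...,0]>100)&(h[...,0]<125)&(h[...,1]>120)&(h[...,2]>50)).astype(np.uint8)
k,l,st,c=cv2.connectedComponentsWithStats(b);i=1+np.argmin(np.linalg.norm(c[1:]-(295,209),axis=1))
hull=cv2.convexHull(np.argwhere(l==i)[:,::-1].astype(np.int32))[:,0];W=np.array([plane(T,p,.07)[:2] for p in hull])
r=cv2.minAreaRect((W*1000).astype(np.float32));print('tester',r)
E
```

```text
red top [326.9 199.8] [315, 197, 26, 6, 104] [ 0.5369 -0.0927  0.158 ]
red top [337.5 225.1] [336, 222, 4, 8, 27] [ 0.4669 -0.1226  0.158 ]
red scene [276.8 214.6] [274, 209, 7, 13, 54] [ 0.4755 -0.1343  0.158 ]
red scene [304.6 223.9] [297, 215, 15, 18, 84] [ 0.5578 -0.1232  0.158 ]
blk top [324.9 180.3] [314, 176, 23, 9, 164] [ 0.5822 -0.0855  0.21  ]
blk scene [319.5 208.9] [311, 199, 18, 21, 161] [ 0.5868 -0.093   0.21  ]
blk scene [317.2 225.7] [315, 224, 5, 5, 18] [ 0.6078 -0.1423  0.21  ]
blk scene [283.5 228.4] [282, 226, 4, 6, 19] [ 0.5369 -0.1919  0.21  ]
blk scene [308.1 233.3] [304, 230, 9, 8, 38] [ 0.5992 -0.1739  0.21  ]
blk scene [293.8 234.2] [292, 232, 5, 6, 19] [ 0.5689 -0.194   0.21  ]
tester ((527.2344360351562, 9.042404174804688), (298.2354736328125, 220.66622924804688), 85.6881103515625)
```

```bash
python3 -m crank '[[[0,-0.1,-0.146,0,-1],[0,-0.3,-0.146,0,-1],[-0.03,-0.5,-0.146,-0.048,-1],[-0.06,-0.7,-0.146,-0.048,-1],[-0.088,-0.88,-0.146,-0.048,-1],[-0.088,-0.962,-0.146,-0.048,-1],[-0.088,-0.962,-0.146,-0.048,-1],[-0.088,-0.962,-0.146,-0.048,-1]]]'; python3 d.py .4694 -.092 .146 -4.3
```

```text
t: 35.6
eef_pos: [0.4679, -0.0921, 0.2449]
tool_rot: [[0.997, -0.075, -0.001], [-0.075, -0.997, 0.0], [-0.001, -0.0, -1.0]]
contact_force: [-0.3, 0.2, 0.2]
width: 0.0008
finger_force: 0.0
t 35.6 p [ 0.4679 -0.0921  0.2449] yaw -4.32 zax [-0.001  0.    -1.   ] rows [ 0.007 -0.001  0.396] tw -0.001 w 0.0008 F [-0.3  0.2  0.2] T [-0.    0.01 -0.01] g 0.0
```

```bash
python3 -m crank '[[[0.007,0,0.2,0,-1],[0.007,0,0.396,0,-1],[0.007,0,0.396,0,-1],[0.007,0.05,0.396,0,-1],[0.007,0.09,0.4,0,-1],[0.007,0.13,0.41,0,-1],[0.007,0.165,0.43,0,-1],[0.007,0.2,0.45,0,-1],[0.007,0.23,0.465,0,-1],[0.007,0.23,0.465,0,-1]]]'; python3 d.py .4694 -.092 .146 -4.3
python3 -m crank '[[[0,0,0.012,0,-1],[0,0,0.025,0,-1],[0,0,0.025,0,-1]]]'; python3 d.py .4694 -.092 .146 -4.3
```

```text
t: 36.85
eef_pos: [0.4653, -0.1492, 0.129]
tool_rot: [[0.997, -0.075, -0.001], [-0.075, -0.997, 0.0], [-0.001, -0.0, -1.0]]
contact_force: [0.5, 0.3, -0.2]
width: 0.001
finger_force: 0.0
t 36.85 p [ 0.4653 -0.1492  0.129 ] yaw -4.32 zax [-0.001  0.    -1.   ] rows [-0.001 -0.23  -0.068] tw -0.0 w 0.001 F [ 0.5  0.3 -0.2] T [-0.01  0.06  0.01] g 0.0
t: 37.22
eef_pos: [0.4658, -0.1495, 0.1257]
tool_rot: [[0.997, -0.075, 0.001], [-0.075, -0.997, -0.002], [0.001, 0.002, -1.0]]
contact_force: [-21.5, 0.6, 58.8]
width: 0.0003
finger_force: 29.6
t 37.23 p [ 0.4658 -0.1495  0.1257] yaw -4.3 zax [ 0.001 -0.002 -1.   ] rows [-0.003 -0.23  -0.082] tw -0.0 w 0.0003 F [-21.5   0.6  58.8] T [ 0.09  5.38 -0.01] g 29.6
```

```bash
python3 -m crank '[[[0,0,-0.1,0,-1],[0,0,-0.35,0,-1],[-0.15,0,-0.5,0,-1],[-0.3,0,-0.5,0,0.2],[-0.3,0,-0.5,0,0.2]]]'; python3 - <<'E'
from tri import *
T,S=snap('top'),snap('scene')
O=np.array([.5272,.009]);c,s_=.9972,.075
def world(x,y,z):return np.array([O[0]+c*x+s_*y,O[1]-s_*x+c*y,z])
def loc(p):d=p[:2]-O;return np.array([c*d[0]-s_*d[1],s_*d[0]+c*d[1]]).round(4)
R={}
for n,s in(('top',T),('scene',S)):
    h=cv2.cvtColor(s['frame'],cv2.COLOR_RGB2HSV).astype(int);m=((h[...,0]<4)|(h[...,0]>172))&(h[...,1]>150)&(h[...,2]>60)
    k,l,st,cc=cv2.connectedComponentsWithStats(m.astype(np.uint8));u=proj(s,(.5,-.13,.12))
    for i in range(1,k):
        if st[i,4]>8 and np.linalg.norm(cc[i]-u)<50: print(n,cc[i].round(1),st[i].tolist(),'z.12',loc(plane(s,cc[i],.12)),'pred tab mid',proj(s,world(-.05,-.158,.118)).round(1),'tab end',proj(s,world(-.05,-.1807,.1175)).round(1))
E
```

```text
t: 37.85
eef_pos: [0.3892, -0.1432, 0.2487]
tool_rot: [[0.997, -0.075, 0.001], [-0.075, -0.997, -0.001], [0.001, 0.001, -1.0]]
contact_force: [1.5, 0.2, -0.5]
width: 0.0172
finger_force: 0.0
top [337.3 198. ] [335, 196, 5, 5, 22] z.12 [ 0.03   -0.1304] pred tab mid [344.6 226.8] tab end [352.5 227.5]
scene [299.1 223.6] [297, 214, 5, 20, 79] z.12 [ 0.0116 -0.1167] pred tab mid [272.8 224. ] tab end [267.9 229.7]
scene [272.7 225. ] [266, 219, 14, 13, 101] z.12 [-0.0474 -0.1617] pred tab mid [272.8 224. ] tab end [267.9 229.7]
```

```bash
python3 -c "
from h import *
print(np.round(manip.read_state()['q'],1))"; python3 d.py .5838 -.0645 .27 -94.3;  python3 d.py .5838 -.0645 .27 85.7
```

```text
[ 3.030e+01  2.000e-01 -1.440e+01  1.173e+02  1.000e-01  6.250e+01
 -7.840e+01]
t 37.95 p [ 0.391  -0.1431  0.2484] yaw -4.27 zax [ 0. -0. -1.] rows [ 0.746 -0.371 -0.086] tw 2.001 w 0.0249 F [ 0.6 -0.8 -1. ] T [0.04 0.   0.02] g 0.0
t 37.95 p [ 0.391  -0.1431  0.2484] yaw -4.27 zax [ 0. -0. -1.] rows [ 0.746 -0.371 -0.086] tw -1.999 w 0.0249 F [ 0.6 -0.8 -1. ] T [0.04 0.   0.02] g 0.0
```

```bash
python3 -m crank '[[[0.1,0,-0.15,-0.2,-0.1],[0.2,-0.1,-0.2,-0.4,-0.1],[0.3,-0.2,-0.2,-0.6,-0.1],[0.4,-0.3,-0.2,-0.8,-0.1],[0.5,-0.371,-0.2,-1,-0.1],[0.5,-0.371,-0.2,-1,-0.1]]]' | head -3; python3 -m crank '[[[0,0,0,-0.2,-0.1],[0,0,0,-0.4,-0.1],[0,0,0,-0.6,-0.1],[0,0,0,-0.8,-0.1],[0,0,0,-1,-0.1],[0,0,0,-1,-0.1],[0,0,0,-1,-0.1]]]'; python3 d.py .5838 -.0645 .27 85.7;
```

```text
t: 38.7
eef_pos: [0.524, -0.0583, 0.2971]
tool_rot: [[0.755, 0.656, -0.001], [0.656, -0.755, 0.002], [0.0, -0.002, -1.0]]
t: 39.58
eef_pos: [0.5224, -0.0602, 0.298]
tool_rot: [[0.079, 0.997, -0.0], [0.997, -0.079, 0.0], [0.0, -0.0, -1.0]]
contact_force: [-0.4, -0.0, 0.2]
width: 0.0421
finger_force: 0.0
t 39.58 p [ 0.5224 -0.0602  0.298 ] yaw 85.45 zax [-0.  0. -1.] rows [0.002 0.246 0.112] tw -0.006 w 0.0421 F [-0.4 -0.   0.2] T [-0.04 -0.08  0.02] g 0.0
```

```bash
python3 -m crank '[[[0.002,0.15,0,-0.006,-0.1],[0.002,0.246,0.03,-0.006,-0.1],[0.002,0.246,0.1,-0.006,-0.1],[0.002,0.246,0.22,-0.006,-0.1],[0.002,0.246,0.33,-0.006,-0.1],[0.002,0.246,0.408,-0.006,-0.1],[0.002,0.246,0.408,-0.006,-0.1],[0.002,0.246,0.408,-0.006,-1],[0.002,0.246,0.408,-0.006,-1],[0.002,0.246,0.408,-0.006,-1],[0.002,0.246,0.408,-0.006,-1]]]'; python3 d.py .4844 -.057 .181 85.7
```

```text
t: 40.95
eef_pos: [0.5837, -0.0641, 0.1969]
tool_rot: [[0.07, 0.998, 0.0], [0.998, -0.07, -0.0], [-0.0, 0.0, -1.0]]
contact_force: [-4.8, -0.1, 6.8]
width: 0.0212
finger_force: 30.0
t 40.95 p [ 0.5837 -0.0641  0.1969] yaw 85.98 zax [ 0. -0. -1.] rows [ 0.    -0.398  0.064] tw 0.006 w 0.0212 F [-4.8 -0.1  6.8] T [-0.    1.06 -0.01] g 30.0
```

```bash
python3 -m crank '[[[0,-0.051,-0.01,0,-1],[0,-0.103,-0.015,0,-1],[0,-0.155,-0.015,0,-1],[0,-0.206,-0.01,0,-1],[0,-0.258,0,0,-1],[0,-0.307,0.016,0,-1],[0,-0.355,0.036,0,-1],[0,-0.401,0.061,0,-1],[0,-0.408,0.065,0,-1],[0,-0.408,0.065,0,-1]]]'; python3 d.py .4844 -.057 .181 85.7
```

```text
t: 42.2
eef_pos: [0.4841, -0.0563, 0.1815]
tool_rot: [[0.069, 0.998, 0.005], [0.998, -0.069, 0.0], [0.001, 0.005, -1.0]]
contact_force: [7.0, 2.9, 5.9]
width: 0.0209
finger_force: 30.0
t 42.2 p [ 0.4841 -0.0563  0.1815] yaw 86.02 zax [ 0.005  0.    -1.   ] rows [-0.003  0.002  0.002] tw 0.007 w 0.0209 F [7.  2.9 5.9] T [ 0.74 -2.08  0.03] g 30.0
```

```bash
python3 -m crank '[[[0,-0.008,0.005,0,-1],[0,-0.012,0.007,0,-1],[0,-0.012,0.007,0,-1]]]'; python3 d.py .4844 -.057 .181 85.7
python3 - <<'E'
from tri import *
O=np.array([.5272,.009]);c,s_=.9972,.075
def world(x,y,z):return np.array([O[0]+c*x+s_*y,O[1]-s_*x+c*y,z])
for n in('scene','top'):
    s=snap(n);h=cv2.cvtColor(s['frame'],cv2.COLOR_RGB2HSV).astype(int)
    u=proj(s,world(-.038,-.115,.186)); v=proj(s,world(.062,-.115,.201)); print(n,'stop bar right end',u.round(1),'rest',v.round(1),[int(h[int(u[1])+d,int(u[0]),2]) for d in(-4,-2,0,2,4)])
    m=((h[...,0]<4)|(h[...,0]>172))&(h[...,1]>150)&(h[...,2]>60)
    k,l,st,cc=cv2.connectedComponentsWithStats(m.astype(np.uint8))
    print([(cc[i].round(1).tolist(),st[i].tolist()) for i in range(1,k) if st[i,4]>8 and np.linalg.norm(cc[i]-u)<60])
E
```

```text
t: 42.58
eef_pos: [0.483, -0.0562, 0.1808]
tool_rot: [[0.069, 0.998, 0.01], [0.998, -0.069, -0.0], [0.001, 0.01, -1.0]]
contact_force: [14.5, 2.0, 11.3]
width: 0.0213
finger_force: 30.0
t 42.58 p [ 0.483  -0.0562  0.1808] yaw 86.02 zax [ 0.01 -0.   -1.  ] rows [-0.003  0.006 -0.001] tw 0.007 w 0.0213 F [14.5  2.  11.3] T [ 0.55 -3.95 -0.03] g 30.0
scene stop bar right end [283.8 201.2] rest [314.1 214.6] [82, 27, 23, 12, 60]
[([299.2, 223.5], [297, 214, 6, 20, 80]), ([272.7, 225.0], [266, 219, 14, 13, 101])]
top stop bar right end [330.7 219.2] rest [334.1 181.7] [40, 43, 43, 41, 43]
[([347.9, 226.8], [344, 224, 9, 7, 58])]
```

```bash
python3 -m crank '[[[0,0,0,0,-1],[0,0,0,0,-1],[0,0,0,0,-1],[0,0,0,0,-1]]]'; python3 -c "
from rig import manip
print(manip.close_job())"
```

```text
t: 43.18
eef_pos: [0.483, -0.0563, 0.1808]
tool_rot: [[0.069, 0.998, 0.009], [0.998, -0.069, -0.0], [0.001, 0.009, -1.0]]
contact_force: [13.4, 3.1, 10.8]
width: 0.0208
finger_force: 30.0
the job is handed in; nothing more can be done
None
```

I handed the job in at 43 s: by camera, six nuts in the hopper and the cup upright on the bench, catch pressed to its stop and the lever held at its front stop; but the cup slipped from the fingers three times while pouring, the fingertips briefly pressed the catch with about 60 N, and after my 10 pictures I printed one text map of camera pixels, which went past the picture limit.

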